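# Re-home a ratcheted vial carousel and index it to the second vial

### The arm

A 6-joint arm with a two-finger parallel gripper is mounted at the origin on a cart in front of the work surface, level with it; the furniture and walls round the work are solid. World frame = base frame: x ahead of the robot, y to its left, z up, the work surface at z = 0. Lengths are in m, angles in rad, forces in N, time in s.
With the tool pointing down it reaches from about 0.375 to 0.925 m from the base axis. Payload 5.7 kg.
Tool frame: the origin (TCP) lies midway between the tips of the shut fingers; the grasp point (between the pads) lies 19 mm behind it (env.grasp_offset is the distance from the TCP to the grasp point, in m); z points along the fingers, x is the direction in which the jaws open and shut, and the axes are right-handed (so a half turn about z gives the same grasp; the last joint's range is limited). The gripper opens to 85 mm and grips with 20 to 120 N. Pads are 22 mm wide; open, the fingers measure 114 mm over their backs; the gripper's body (76 mm by 85 mm) begins 54 mm behind the grasp point. The pads swing forward as they close: fully open they stand 13 mm farther back than shut.
Start: joints at [1.12, 0.359, 1.51, -0, 1.272, -0.115], TCP at [0.198, 0.566, 0.195] pointing down, gripper open.
Joint ranges: [-2.97, 2.97], [-1.01, 2.36], [0.21, 2.38], [-0.96, 4.11], [0.2, 2.71], [-2.98, 2.98]. Speed limits (rad/s): [2.39, 2.39, 3.14, 3.14, 3.14, 3.14].

### API

Orientations are given as a unit quaternion [x, y, z, w].
In Python, from cell import env gives the robot as it stands.
- The arm moves only by the tool drive_tool, never from a script. Its argument "plan" is one flat list of numbers, 7 for each row, row after row: the turn, a rotation vector about the tool's x, y, z in rad, then the shift along the tool's x, y, z in mm, then the finger opening in mm, from 0 to 85.4. In form: [ax, ay, az, dx, dy, dz, gripper, ax, ay, az, dx, dy, dz, gripper, ...]. A call has 1 to 5 rows; each row is the pose to reach, as a shift and turn from the pose measured when the call began, along the tool's axes at that moment; what a row does not reach only later rows make up. A row lasts 1/10 s, in which the tool goes at most 50 mm and 8.59 degrees, less where a joint would pass 70% of its speed; a pose out of reach is approached as far as the arm can. A call with a gripper value outside its range is refused whole. The fingers move at their own pace and stop on an object; "force" is the grip in N (left out, the last holds). Time passes only in rows, so rows that repeat a pose let the fingers close. It gives the time, the measured TCP pose, the force and the opening at its end, in the units of the state.
- env.observe(): the state, without advancing time (a new reading comes with each control period).
- env.snapshot(name): name is "scene" or "top" or "wrist"; returns (picture, depth): 420x560x3 uint8, red, green, blue; 420x560 float32, m along the optical axis (not along the pixel's ray), 0 where there is no reading.
- env.get_calibration(name): a dict with "vertical_fov" (degrees; the focal length in pixels is half the picture's height over the tangent of half this angle, whatever the lens; pixels are square), "cx", "cy" (the principal point, pixels), "rvec" (rotation vector, rad) and "tvec" (3), from world to camera coordinates, as OpenCV has them; the wrist camera has in their place "T_tool_cam" (4x4, takes a point from camera to tool coordinates, whose origin is the TCP and whose axes are the tool frame's). Camera axes: x right, y down, z forward; pixel columns grow to the right and rows downward; lengths in m; the calibration is good to about 2 mm. A picture is of the moment at which its call begins: read the wrist's pose just before it. get_calibration takes no time and is no camera call.
- env.job_done(): hands the job in, once; it reports no verdict.
The state is a dict: "clock": time; "joints": joint angles; "dq": joint speeds; "tau": joint torques, N m; "position": TCP position; "ee_rot": TCP orientation; "contact_force": force on the tool from outside, world axes, zero at the start; "ft_torque": the same for the moment, N m; "gripper_width": opening from 0.0 (shut) to 1.0 (fully open).
Only numpy, scipy, OpenCV 4.12 (cv2) and the standard library are available. Lean on these libraries where they do the work, as an engineer would, in place of code of your own. Each camera call takes 0.05 s, during which the arm holds its last target.

### The job

The hand-turned vial carousel has been indexed too far. Swing the release lever to free the pawl, turn the knob back (anticlockwise from above) until the carousel's lug rests gently on the rubber stop, and swing the lever home again so that the pawl is back in while the carousel is still at the stop. Then turn the knob clockwise by two clicks and ease it lightly back until the tooth bears on the pawl, so that the second vial stands at the pointer; never force the carousel against the pawl or the stop (10 N there is too much), and leave the things around it where they are.

Things in the scene. Friction and masses are not known exactly. Their poses are not given: they have to be found in the camera images.
- base: Fixed aluminium base plate, 200 x 272 x 12 mm. Origin on the worktop straight under the axis of knob and carousel; x away from the robot at yaw 0, y left, z up; it reaches x -100 to 100, y -100 to 172 mm. On it a grey toothed disc: radius 85 mm, top at z 30 mm, 12 ratchet teeth (30 degrees each), six vials at 60 mm radius with tops at z 56 mm. The pawl and lever are on the +y side, the stop on the -y side.
- knob (a point): Centre of the round black fluted knob on the carousel's vertical axis, 91 mm above the worktop. The knob is 44 mm in diameter, 32 mm tall (75 to 107 mm above the worktop), on a 22 mm post; it is one piece with the disc. It can be gripped from above at any yaw.
- carousel (a joint): Angle of carousel and knob, rad, growing clockwise seen from above; starts at 1.15 to 1.9. Lug on stop: anywhere from -0.06 to 0.06. With the pawl in it turns only clockwise, clicking every 0.524. From the stop the clicks come at 0.28 and 0.80 (only from there on is the pawl fully in); eased back from a little beyond, the tooth bears on the pawl at 0.28 (first vial at the pointer) or 0.80 (second). Friction (0.05 N m) holds it.
- pointer (a point): Tip of the fixed steel pointer at the disc's rim on the base's -x side, 39 mm above the worktop. The six vials stand in a row of neighbouring wells; the first is the one at the row's clockwise end, and turning clockwise brings them to the pointer one after the other.
- pivot (a point): Upright pivot pin of both pawl and release lever, fixed in the base at x -22.9, y 107.6 mm, 25 mm above the worktop.
- release_pin (a point): On the axis of the upright black handle pin of the release lever, 50 mm above the worktop. The pin is 10 mm in diameter, its top 64 mm above the worktop, free from 20 mm upward. It stands 45 mm from the pivot, at bearing 55 degrees from the base's +x toward its +y when the lever is home, 86 degrees when fully over.
- release (a joint): Angle of the release lever about its upright pivot, rad, growing anticlockwise seen from above: 0 = home (pawl in), 0.55 = end of travel. From about 0.35 the pawl is wholly clear of the teeth. Friction holds the lever where it is left; pushing the pin takes about 6 N.
- pawl: Steel pawl, a bar 53 x 7 mm, 20 to 30 mm above the worktop, with a 5 mm round tip; origin on the worktop under the pivot. A weak spring (about 1.5 N at the tip) holds the tip in the teeth at the disc's rim. Forced against it, the pawl may carry no more than 10 N (0.8 N m at the knob).
- stop: The stop: a small steel block 90 mm from the carousel's axis, origin on the worktop under its middle, with a rubber buffer on it, 12 mm diameter, 30 to 42 mm above the worktop. A steel lug on the disc's rim (26 x 10 x 12 mm, 30 to 42 mm up) meets the buffer. The buffer is set a few mm to one side or the other along the rim. It may be pressed with no more than 10 N (0.9 N m at the knob).
- dropper: Bystander: amber dropper bottle, 31 mm diameter, 105 mm tall, origin under its centre.
- beaker: Bystander: small glass beaker, 55 x 60 x 71 mm, origin under its centre.
- tube: Bystander: 50 ml centrifuge tube lying down, 34 x 124 x 34 mm, origin under its centre.
- pawl_tip (a point): Middle of the pawl's round tip, 25 mm above the worktop; 81 mm from the carousel's axis when the pawl is fully in behind a tooth, 88 mm as it passes over a tooth's point.

How it is judged:
On the way, in this order (a step that is already met when the one before it is completed fails the run):
1. The pawl is freed with the release lever (value of joint release above 0.3 rad), for 0.2 s.
2. With the pawl free, the carousel is turned back until its lug presses on the stop (value of joint release above 0.3 rad and contact force between stop and anything else above 0.4 N and value of joint carousel below 0.12 rad), for 0.1 s.
3. The release lever is put back, so that the pawl is in again, while the carousel is still at the stop (value of joint release below 0.08 rad and value of joint carousel below 0.2 rad), for 0.2 s.
At the end, for the whole second after the job is handed in: The carousel has come back from the stop by two clicks and bears on the pawl: its angle between 0.784 and 0.834 rad (second vial at the pointer), the pawl's tip fully in behind the tooth (within 83 mm of the axis); the release lever is home (below 0.08 rad); the carousel is at rest (value of joint carousel between 0.784 and 0.834 rad and value of joint release below 0.08 rad and velocity of joint carousel between -0.05 and 0.05 rad/s and horizontal distance between pawl_tip and knob below 0.083 m); the robot touches nothing.
It fails at once if The carousel is forced against the pawl: more than 10 N on the pawl (contact force between pawl and anything else above 10 N).
It fails at once if The stop is pressed with more than 10 N (contact force between stop and anything else above 10 N).
It fails at once if The dropper bottle, the beaker or the tube is shifted by more than 20 mm (distance of any of dropper, beaker, tube from where it was at the start of the episode above 0.02 m).
It also fails if it takes over 72 s, if anything falls off the work surface, if the arm or the gripper's body presses on something with over 40 N, if the wrist force passes 120 N, or if a joint passes its speed limit or range.

## Working session

There is one attempt and no reset: what is moved stays moved. The work goes in short steps, Python scripts to look and compute and a tool call to move; the robot and the scene stay as the last step left them, time stands still between calls to the robot, and variables do not carry over. Pictures are saved under pics/ and viewed, and the job is handed in when it is done.

Besides the shell and the picture viewer there is one more tool, called after ">>>" as name(argument=value, ...) on one line, values as JSON. drive_tool: Moves the arm, as the interface text tells. Its arguments: {"type":"object","properties":{"plan":{"type":"array","items":{"type":"number"}},"force":{"type":"number"}},"required":["plan"]}

```bash
ls; mkdir -p pics; python3 - <<'E'
from cell import env
import cv2, numpy as np
s=env.observe(); print(s)
for n in ("scene","top","wrist"):
    p,d=env.snapshot(n); cv2.imwrite(f"pics/{n}0.png",p[:,:,::-1]); np.save(f"pics/{n}0.npy",d)
    print(n,env.get_calibration(n))
print(env.grasp_offset, env.observe()['clock'])
E
```

```text
pics
{'clock': 0.0, 'joints': array([ 1.11989023e+00,  3.59503217e-01,  1.51141370e+00, -2.20423918e-05,
        1.27247820e+00, -1.15123789e-01]), 'dq': array([ 2.08492637e-03,  9.67560383e-04, -1.09104379e-03, -1.90211936e-04,
        3.32158388e-05,  1.40592022e-04]), 'tau': array([-2.46837750e-03, -5.27605748e+01, -2.78621918e+01, -4.95439726e-04,
        1.35120365e-02, -1.96114280e-05]), 'position': array([0.19741578, 0.56582513, 0.19466182]), 'ee_rot': array([ 8.15322230e-01,  5.79006778e-01, -7.84801321e-04,  4.43186887e-04]), 'contact_force': array([-0.72449571,  0.1448587 ,  0.40554087]), 'ft_torque': array([ 0.01933075,  0.00307435, -0.01370263]), 'gripper_width': 1.003039075867178}
scene {'vertical_fov': 56.903239298848206, 'cx': 279.438304621093, 'cy': 207.69007764044215, 'rvec': array([ 2.27236964, -0.82064305,  0.33317959]), 'tvec': array([-0.32824021,  0.28763363,  0.67545609])}
top {'vertical_fov': 49.23078127564951, 'cx': 276.38401647157673, 'cy': 220.5491941896073, 'rvec': array([ 2.23115907, -2.18394918,  0.09835201]), 'tvec': array([0.01640959, 0.45506415, 1.0710113 ])}
wrist {'vertical_fov': 69.64726571758682, 'cx': 275.0737972933661, 'cy': 208.20211318311306, 'T_tool_cam': array([[ 9.99999292e-01, -6.57750586e-04,  9.91602248e-04,
        -4.32300405e-04],
       [ 3.06234661e-04,  9.47523956e-01,  3.19684626e-01,
        -8.27697992e-02],
       [-1.14983963e-03, -3.19684096e-01,  9.47523486e-01,
        -1.78111843e-01],
       [ 0.00000000e+00,  0.00000000e+00,  0.00000000e+00,
         1.00000000e+00]])}
0.0187 0.15
```

View pics/scene0.png

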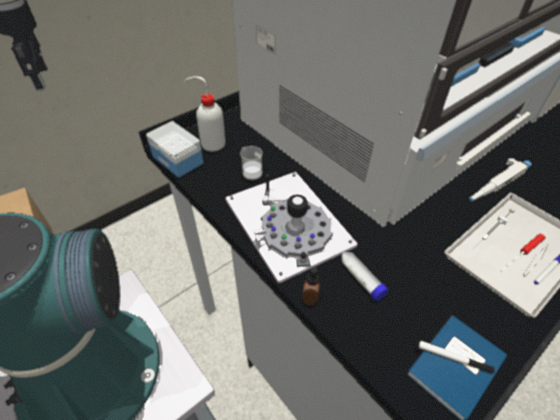

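View pics/top0.png

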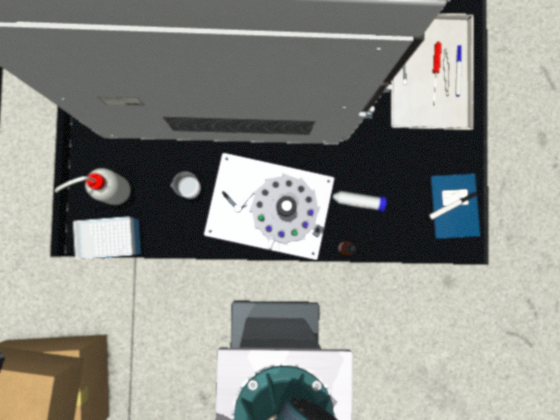

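View pics/wrist0.png

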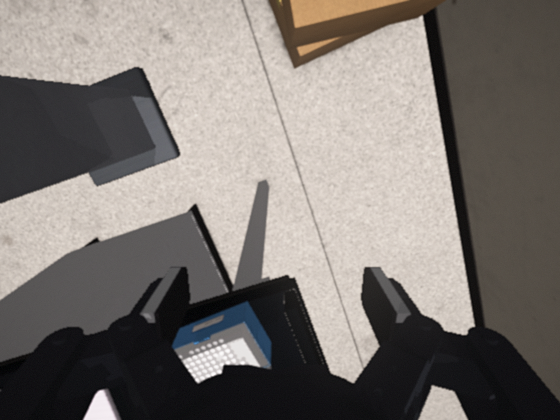

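```bash
cat > h.py <<'E'
import cv2, numpy as np
from scipy.spatial.transform import Rotation as R
from cell import env
def cam(n,obs=None):
    c=env.get_calibration(n); f=210/np.tan(np.radians(c['vertical_fov'])/2)
    if n=='wrist':
        s=obs or env.observe(); T=np.eye(4); T[:3,:3]=R.from_quat(s['ee_rot']).as_matrix(); T[:3,3]=s['position']
        Twc=T@c['T_tool_cam']
    else:
        Rm=cv2.Rodrigues(np.array(c['rvec']))[0]; Twc=np.eye(4); Twc[:3,:3]=Rm.T; Twc[:3,3]=-Rm.T@c['tvec']
    return f,c['cx'],c['cy'],Twc
def atz(n,u,v,z,obs=None,C=None):
    f,cx,cy,T=C or cam(n,obs); r=T[:3,:3]@np.array([(u-cx)/f,(v-cy)/f,1]); o=T[:3,3]
    return o+r*(z-o[2])/r[2]
def proj(n,p,obs=None,C=None):
    f,cx,cy,T=C or cam(n,obs); q=T[:3,:3].T@(np.asarray(p,float)-T[:3,3]); return f*q[0]/q[2]+cx,f*q[1]/q[2]+cy
def crop(img,x0,y0,w,h,k,name):
    cv2.imwrite(name,cv2.resize(img[y0:y0+h,x0:x0+w],None,fx=k,fy=k,interpolation=cv2.INTER_CUBIC))
E
python3 - <<'E'
from h import *
crop(cv2.imread('pics/top0.png'),190,140,160,120,5,'pics/top0c.png')
crop(cv2.imread('pics/scene0.png'),215,165,150,112,5,'pics/scene0c.png')
E
```

```text
(no output)
```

View pics/top0c.png

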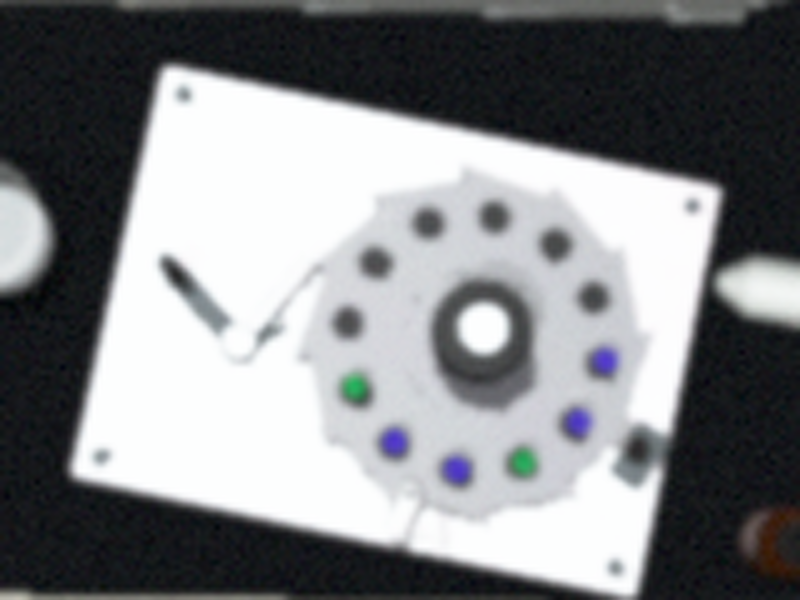

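View pics/scene0c.png

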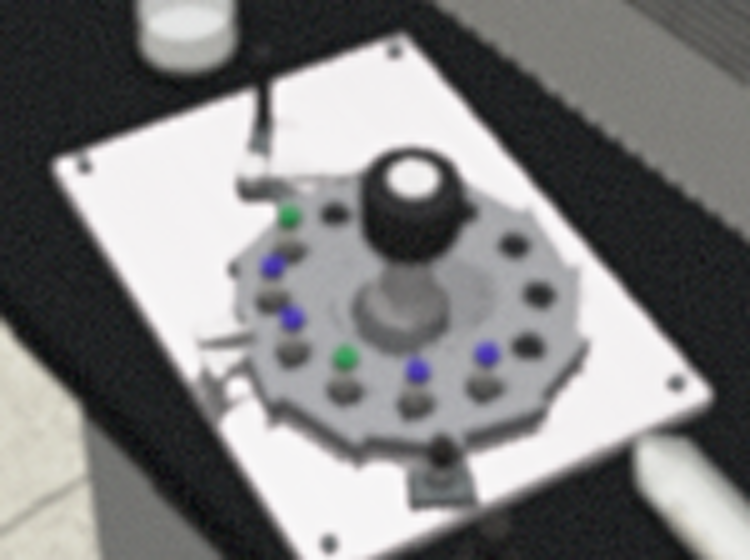

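```bash
python3 - <<'E'
from h import *
P=lambda u,v,z: atz('top',190+(u+.5)/5-.5,140+(v+.5)/5-.5,z)
C=[((163,65),(100,172)),((722,185),(100,-100)),((637,600),(-100,-100)),((70,476),(-100,172))]
w=np.array([P(*a,.012)[:2] for a,_ in C]); b=np.array([c for _,c in C])/1000
print(w, [np.linalg.norm(w[i]-w[(i+1)%4]) for i in range(4)])
wb,bb=w.mean(0),b.mean(0)
H=(b-bb).T@(w-wb); U,S,V=np.linalg.svd(H); Rm=V.T@U.T; t=wb-Rm@bb
print('yaw',np.degrees(np.arctan2(Rm[1,0],Rm[0,0])),'origin',t,'resid mm',(w-(b@Rm.T+t))*1e3)
print('knob top',P(485,328,.107))
def W(x,y,z): return np.r_[Rm@np.array([x,y])/1000+t,z/1000]
pin=W(-22.9+45*np.cos(np.radians(55)),107.6+45*np.sin(np.radians(55)),64)
for n,x0,y0,k in(('top',190,140,5),('scene',215,165,5)):
    for nm,p in dict(knob=W(0,0,107),pin=pin,pinb=pin*[1,1,0]+[0,0,.02],piv=W(-22.9,107.6,30),tl=W(100,172,12),tr=W(100,-100,12),br=W(-100,-100,12),bl=W(-100,172,12)).items():
        u,v=proj(n,p); print(n,nm,p.round(4),(u-x0)*k,(v-y0)*k)
E
```

```text
[[ 0.61349634  0.15824003]
 [ 0.56284385 -0.10939214]
 [ 0.36445469 -0.07170033]
 [ 0.41730223  0.19648178]] [np.float64(0.2723832889968443), np.float64(0.2019379419035797), np.float64(0.2733395413522585), np.float64(0.19988636475897012)]
yaw -10.918781163001132 origin [0.48270525 0.00805905] resid mm [[ 0.02163645  0.23648333]
 [ 0.89066347 -0.31979793]
 [-1.11916364 -0.51144854]
 [ 0.20686372  0.59476314]]
knob top [0.4829262  0.00765815 0.107     ]
top knob [0.4827 0.0081 0.107 ] 482.065118264924 326.48703197547235
top pin [0.5129 0.1494 0.064 ] 164.83180334465217 260.9070794349711
top pinb [0.5129 0.1494 0.02  ] 172.6897781909956 272.0206565186304
top piv [0.4806 0.118  0.03  ] 236.63760085232212 340.39640969700554
top tl [0.6135 0.158  0.012 ] 161.49773146380994 63.05842809347155
top tr [ 0.562  -0.1091  0.012 ] 719.3090003050193 184.83385567383266
top br [ 0.3656 -0.0712  0.012 ] 633.9571683533308 595.6016947401793
top bl [0.4171 0.1959 0.012 ] 69.25804875673592 474.4671569021274
scene knob [0.4827 0.0081 0.107 ] 412.08948859308293 179.66362415050085
scene pin [0.5129 0.1494 0.064 ] 260.15108296205483 50.48728382904983
scene pinb [0.5129 0.1494 0.02  ] 261.6022032460674 116.25433786673725
scene piv [0.4806 0.118  0.03  ] 249.36495252214826 166.23336371062777
scene tl [0.6135 0.158  0.012 ] 400.8022604937631 33.889226837266904
scene tr [ 0.562  -0.1091  0.012 ] 712.9374271847144 393.84474879054903
scene br [ 0.3656 -0.0712  0.012 ] 317.40878617246466 580.2495590109766
scene bl [0.4171 0.1959 0.012 ] 50.52713166827232 163.30325663351232
```

```bash
cat >> h.py <<'E'
RM=R.from_euler('z',-10.92,degrees=True).as_matrix()[:2,:2]; T0=np.array([.4827,.0080])
def W(x,y,z): return np.r_[RM@np.array([x,y])/1000+T0,z/1000]
def pin(a): # lever angle rad -> world xy
    b=np.radians(55)+a; return W(-22.9+45*np.cos(b),107.6+45*np.sin(b),50)
def toolto(p,yaw=None):
    """shift in tool axes mm and az to bring TCP to p with tool x at yaw deg"""
    s=env.observe(); r=R.from_quat(s['ee_rot']); d=r.inv().apply(np.asarray(p)-s['position'])*1e3
    x=r.as_matrix()[:,0]; y0=np.degrees(np.arctan2(x[1],x[0]))
    if yaw is not None:
        # target: z down, x at yaw
        q=R.from_matrix(np.array([[np.cos(np.radians(yaw)),np.sin(np.radians(yaw)),0],[np.sin(np.radians(yaw)),-np.cos(np.radians(yaw)),0],[0,0,-1]]).astype(float))
        rv=(r.inv()*q).as_rotvec()
    else: rv=None
    print('t',round(s['clock'],2),'pos',s['position'].round(4),'yaw',y0.round(2),'shift mm',d.round(1),'rotvec',rv if rv is None else rv.round(4))
E
python3 - <<'E'
from h import *
d=np.load('pics/top0.npy'); f,cx,cy,T=cam('top')
v,u=np.mgrid[:420,:560]; X=np.stack([(u-cx)/f*d,(v-cy)/f*d,d],-1)@T[:3,:3].T+T[:3,3]
for nm,(a,b,c,e) in dict(bottle=(80,165,130,205),box=(72,215,140,258),beaker=(170,170,203,203),dropper=(338,238,358,258),tube=(335,188,388,212)).items():
    m=X[b:e,a:c].reshape(-1,3); m=m[(d[b:e,a:c].ravel()>0)&(m[:,2]>.02)]; print(nm,m.min(0).round(3),m.max(0).round(3),m.mean(0).round(3))
for a in (0,.45,.55): print(a,pin(a))
toolto([.505,.145,.195],-33)
E
```

```text
bottle [0.485 0.372 0.02 ] [0.552 0.437 0.204] [0.515 0.393 0.112]
box [0.361 0.344 0.02 ] [0.453 0.474 0.083] [0.405 0.403 0.073]
beaker [0.503 0.207 0.02 ] [0.556 0.266 0.074] [0.532 0.237 0.039]
dropper [ 0.379 -0.149  0.021] [ 0.407 -0.121  0.107] [ 0.393 -0.132  0.069]
tube [ 0.484 -0.229  0.02 ] [ 0.528 -0.111  0.037] [ 0.506 -0.173  0.028]
0 [0.51292482 0.14929458 0.05      ]
0.45 [0.49609011 0.16023906 0.05      ]
0.55 [0.49179482 0.1615746  0.05      ]
t 0.15 pos [0.1975 0.5659 0.1948] yaw 70.76 shift mm [-2.961e+02  4.291e+02  2.000e-01] rotvec [1.2000e-03 1.2000e-03 1.8109e+00]
```

>>> drive_tool(plan=[0,0,1.81,-296,429,0,40,0,0,1.81,-296,429,0,40,0,0,1.81,-296,429,0,40,0,0,1.81,-296,429,0,40,0,0,1.81,-296,429,0,40])

```text
clock: 0.65
position: [0.3456, 0.3628, 0.1952]
ee_rot: [0.971, 0.237, -0.0, 0.0]
contact_force: [0.6, 0.8, 0.5]
gripper_width: 0.473
```

```bash
python3 - <<'E'
from h import *
toolto([.505,.145,.195],-33)
E
```

```text
t 0.65 pos [0.3456 0.3628 0.1952] yaw 27.47 shift mm [ 41.  266.7   0.4] rotvec [ 9.0000e-04 -0.0000e+00  1.0553e+00]
```

>>> drive_tool(plan=[0,0,1.055,41,267,0,40,0,0,1.055,41,267,0,40,0,0,1.055,41,267,0,40,0,0,1.055,41,267,0,40,0,0,1.055,41,267,0,40])

```text
clock: 1.15
position: [0.493, 0.1605, 0.1954]
ee_rot: [0.991, -0.135, 0.0, 0.0]
contact_force: [0.4, 0.6, 0.1]
gripper_width: 0.467
```

```bash
python3 - <<'E'
from h import *
toolto([.513,.149,.11],-33)
E
```

```text
t 1.15 pos [0.493  0.1605 0.1954] yaw -15.55 shift mm [22.4  5.7 85.4] rotvec [ 6.000e-04 -2.000e-04  3.046e-01]
```

>>> drive_tool(plan=[0,0,0.305,22,6,0,40,0,0,0.305,22,6,40,40,0,0,0.305,22,6,75,40,0,0,0.305,22,6,75,40])

```text
clock: 1.55
position: [0.5084, 0.1477, 0.1162]
ee_rot: [0.959, -0.285, -0.004, 0.002]
contact_force: [-0.4, -0.7, -0.5]
gripper_width: 0.472
```

```bash
python3 - <<'E'
from h import *
toolto([.513,.1493,.038],-33)
s=env.observe(); p,d=env.snapshot('wrist'); cv2.imwrite('pics/wrist1.png',p[:,:,::-1])
for z in (.064,.05,.02): print(z,proj('wrist',np.r_[pin(0)[:2],z],s))
E
```

```text
t 1.55 pos [0.5084 0.1477 0.1162] yaw -33.06 shift mm [ 3.5 -4.3 78.2] rotvec [ 0.0069  0.0068 -0.0011]
0.064 (np.float64(279.6887222039599), np.float64(208.48409732764043))
0.05 (np.float64(279.567920222369), np.float64(203.10561872028845))
0.02 (np.float64(279.3468991380933), np.float64(193.26507506450454))
```

View pics/wrist1.png

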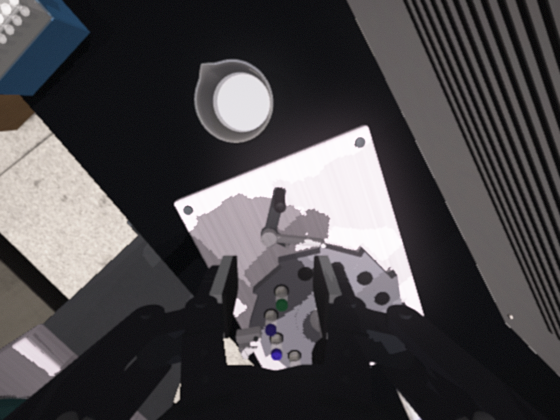

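>>> drive_tool(plan=[0.007,0.007,0,3.5,-4.5,35,40,0.007,0.007,0,3.5,-4.5,78,40,0.007,0.007,0,3.5,-4.5,78,15,0.007,0.007,0,3.5,-4.5,78,15,0.007,0.007,0,3.5,-4.5,78,15], force=20)

```text
clock: 2.1
position: [0.5173, 0.1506, 0.0431]
ee_rot: [0.959, -0.284, 0.004, -0.002]
contact_force: [0.1, 0.5, -0.5]
gripper_width: 0.173
```

```bash
python3 - <<'E'
from h import *
toolto([.513,.1493,.038],-33)
for a in (.1,.2,.3,.4,.45): toolto(np.r_[pin(a)[:2],.038],-33)
print(env.observe()['contact_force'],env.observe()['gripper_width']*85.4)
s=env.observe(); p,d=env.snapshot('wrist'); cv2.imwrite('pics/wrist2.png',p[:,:,::-1])
E
```

```text
t 2.1 pos [0.5173 0.1506 0.0431] yaw -32.97 shift mm [-2.9  3.4  5.1] rotvec [-0.0052 -0.006   0.0006]
t 2.1 pos [0.5173 0.1506 0.0431] yaw -32.97 shift mm [-7.4  2.7  5.1] rotvec [-0.0052 -0.006   0.0006]
t 2.1 pos [0.5173 0.1506 0.0431] yaw -32.97 shift mm [-11.9   2.3   5. ] rotvec [-0.0052 -0.006   0.0006]
t 2.1 pos [0.5173 0.1506 0.0431] yaw -32.97 shift mm [-16.4   2.4   5. ] rotvec [-0.0052 -0.006   0.0006]
t 2.1 pos [0.5173 0.1506 0.0431] yaw -32.97 shift mm [-20.9   3.    5. ] rotvec [-0.0052 -0.006   0.0006]
t 2.1 pos [0.5173 0.1506 0.0431] yaw -32.97 shift mm [-23.1   3.4   5. ] rotvec [-0.0052 -0.006   0.0006]
[ 0.12119466  0.51625079 -0.45511079] 14.771692334347941
```

View pics/wrist2.png

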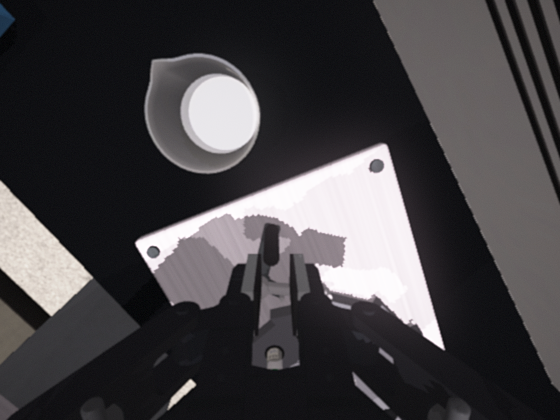

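```bash
python3 - <<'E'
from h import *
s=env.observe(); print(s['position'],s['dq'].round(4))
r=R.from_quat(s['ee_rot'])
for q in ([0,0,0],[0,0,-.019],[0,.011,0],[0,-.011,0]): print(q,proj('wrist',s['position']+r.apply(q),s))
for z in (.064,.05,.02): print(z,proj('wrist',np.r_[pin(0)[:2],z],s))
crop(cv2.imread('pics/wrist2.png'),200,200,150,110,5,'pics/w2c.png')
E
```

```text
[0.51736927 0.15052367 0.04316057] [-0.0015 -0.0004  0.0083  0.0004 -0.01    0.0003]
[0, 0, 0] (np.float64(275.74415000202913), np.float64(240.33567143397178))
[0, 0, -0.019] (np.float64(275.8011214162449), np.float64(253.9424086309478))
[0, 0.011, 0] (np.float64(275.73757921618585), np.float64(255.6325670455916))
[0, -0.011, 0] (np.float64(275.75096152136615), np.float64(224.478344359191))
0.064 (np.float64(270.7885141871232), np.float64(260.57016797046526))
0.05 (np.float64(270.9558422768264), np.float64(249.90364533435059))
0.02 (np.float64(271.24566523803566), np.float64(231.4285454172449))
```

View pics/w2c.png

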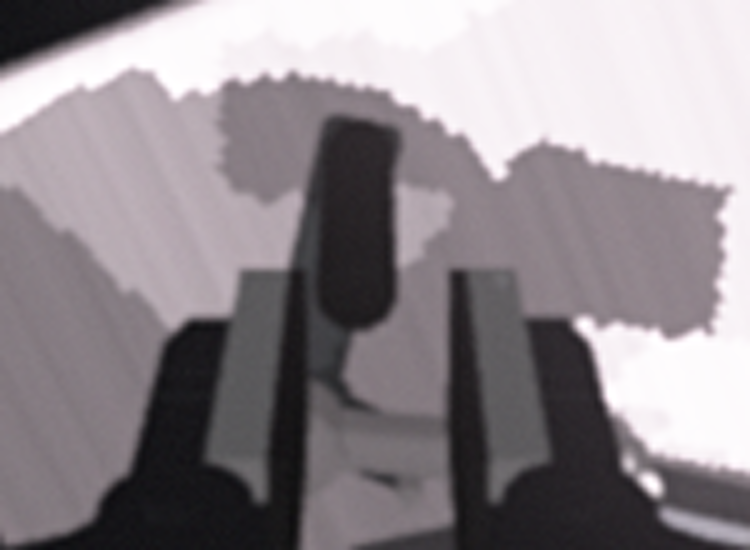

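```bash
python3 - <<'E'
from h import *
s=env.observe(); p,d=env.snapshot('wrist')
f,cx,cy,T=cam('wrist',s); M=np.array(env.get_calibration('wrist')['T_tool_cam'])
for u,v in [(253,256),(255,262),(250,280),(300,262),(262,262),(262,275),(292,270),(275,352),(271,262),(245,290),(230,300),(271,250),(271,230)]:
    z=d[v,u]; c=M@np.r_[(u-cx)/f*z,(v-cy)/f*z,z,1]; print((u,v),round(float(z),4),(c[:3]*1e3).round(1))
dd=d.copy(); dd=(255*np.clip((dd-.05)/.35,0,1)).astype(np.uint8); cv2.imwrite('pics/d2.png',cv2.applyColorMap(dd,cv2.COLORMAP_JET))
E
```

```text
(253, 256) 0.1516 [-11.5 -10.7 -42.1]
(255, 262) 0.145 [-10.1 -11.1 -48.9]
(250, 280) 0.1319 [-11.4 -10.  -63.1]
(300, 262) 0.1463 [ 11.7 -10.4 -47.7]
(262, 262) 0.2261 [-10.2  28.5  23.3]
(262, 275) 0.2307 [-10.4  40.1  24.3]
(292, 270) 0.1393 [  7.4 -10.4 -55.2]
(275, 352) 0.2336 [-0.5 98.2  7.9]
(271, 262) 0.1773 [ -2.8   4.7 -20.1]
(245, 290) 0.1242 [-12.8 -10.3 -71.1]
(230, 300) 0.1135 [-17.4 -12.9 -81.5]
(271, 250) 0.1774 [ -2.8  -1.9 -17.8]
(271, 230) 0.2067 [-3.2 -1.8 13.1]
```

View pics/d2.png

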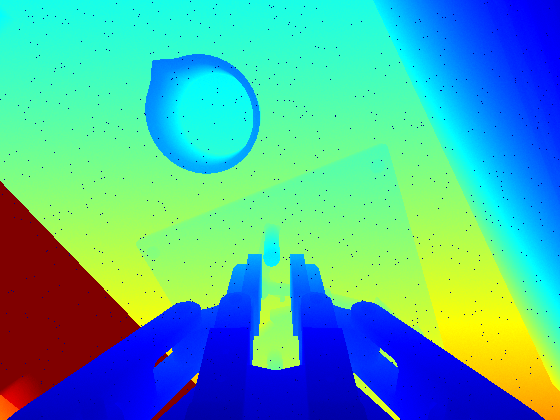

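```bash
python3 - <<'E'
from h import *
s=env.observe(); p,d=env.snapshot('scene'); im=p[:,:,::-1].copy()
cv2.imwrite('pics/scene1.png',im)
r=R.from_quat(s['ee_rot'])
for q in (0,-.019,-.042,-.06): print(q,proj('scene',s['position']+r.apply([0,0,q])))
crop(im,215,100,150,112,5,'pics/scene1c.png')
E
```

```text
0 (np.float64(268.2450101584059), np.float64(180.51217561373127))
-0.019 (np.float64(268.08964212964594), np.float64(174.77395823429518))
-0.042 (np.float64(267.895260644178), np.float64(167.59485435394632))
-0.06 (np.float64(267.7380855994089), np.float64(161.78989833625113))
```

View pics/scene1c.png

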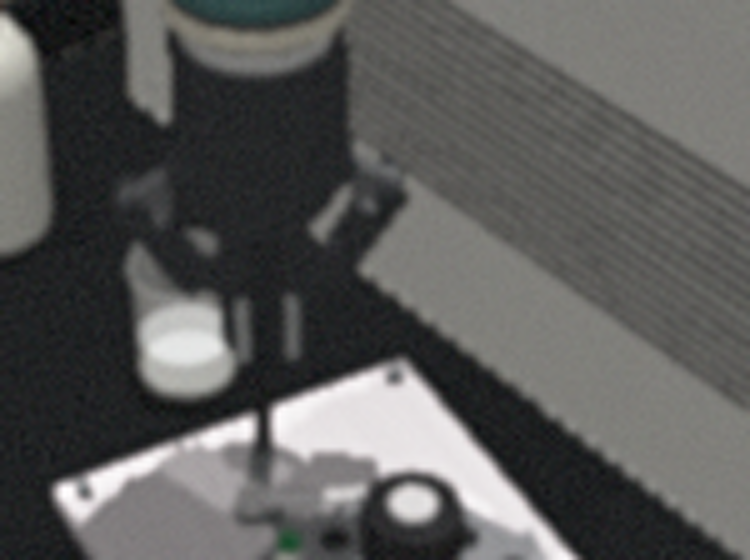

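>>> drive_tool(plan=[-0.005,-0.006,0,-5,3,3,15,-0.005,-0.006,0,-9,3,3,15,-0.005,-0.006,0,-12,2.5,3,15,-0.005,-0.006,0,-12,2.5,3,15])

```text
clock: 2.65
position: [0.5047, 0.1551, 0.0395]
ee_rot: [0.959, -0.284, -0.0, 0.0]
contact_force: [0.1, 0.4, -0.8]
gripper_width: 0.176
```

```bash
python3 - <<'E'
from h import *
s=env.observe(); p,d=env.snapshot('wrist'); im=p[:,:,::-1].copy()
print(s['contact_force'],s['position'])
for a in (0,.1,.2,.3,.45): print(a,proj('wrist',np.r_[pin(a)[:2],.064],s))
toolto(np.r_[pin(.15)[:2],.038],-33)
crop(im,200,180,150,112,5,'pics/w3c.png')
E
```

```text
[ 0.09862853  0.44320463 -0.75604161] [0.50466513 0.15509125 0.03953938]
0 (np.float64(293.5008579578688), np.float64(258.9843645997908))
0.1 (np.float64(285.73445038024744), np.float64(257.7426584347243))
0.2 (np.float64(277.8440184817828), np.float64(257.2016004374008))
0.3 (np.float64(269.9279015390972), np.float64(257.3692185892346))
0.45 (np.float64(258.2214070218248), np.float64(258.9408826268774))
t 2.7 pos [0.505  0.155  0.0395] yaw -32.96 shift mm [ 3.1 -0.5  1.5] rotvec [0.0002 0.0005 0.0007]
```

View pics/w3c.png

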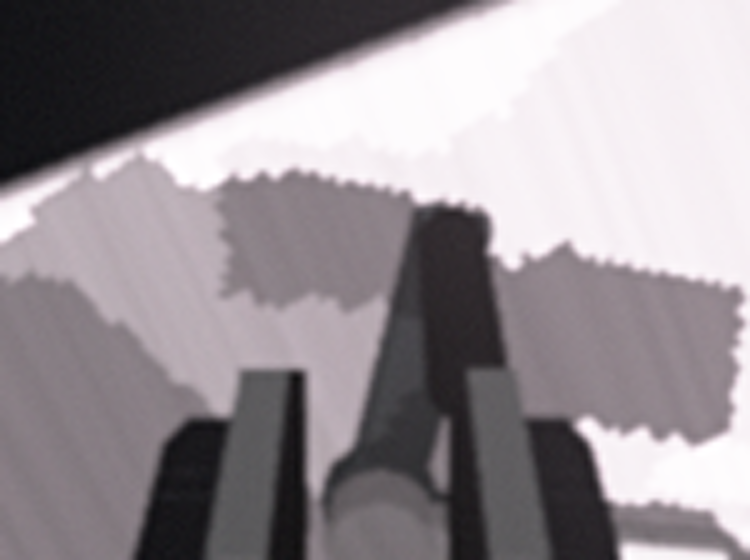

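```bash
python3 - <<'E'
from h import *
s=env.observe(); p,d=env.snapshot('wrist'); M=np.array(env.get_calibration('wrist')['T_tool_cam'])
f,cx,cy,T=cam('wrist',s)
for u,v in [(251,255),(251,254),(298,255),(251,253),(251,300),(251,330),(276,370),(276,385),(276,400),(240,340),(210,380),(230,415),(180,310),(170,330),(100,400)]:
    z=d[v,u]; c=M@np.r_[(u-cx)/f*z,(v-cy)/f*z,z,1]; print((u,v),round(float(z),4),(c[:3]*1e3).round(1))
E
```

```text
(251, 255) 0.1531 [-12.6 -10.5 -40.5]
(251, 254) 0.1544 [-12.7 -10.4 -39.2]
(298, 255) 0.1544 [ 11.3  -9.9 -39.4]
(251, 253) 0.2293 [-18.7  23.5  28.4]
(251, 300) 0.1227 [-10.2  -7.3 -73.7]
(251, 330) 0.1171 [ -9.7   0.3 -82.2]
(276, 370) 0.0878 [-1.000e-01 -9.200e+00 -1.099e+02]
(276, 385) 0.0 [  -0.3  -81.8 -178.1]
(276, 400) 0.0774 [-1.000e-01 -1.050e+01 -1.204e+02]
(240, 340) 0.0888 [ -10.7  -16.7 -106.3]
(210, 380) 0.0764 [ -16.8  -16.3 -119.6]
(230, 415) 0.0643 [ -10.   -19.5 -131.2]
(180, 310) 0.1081 [-34.4 -12.8 -87.3]
(170, 330) 0.1001 [-35.2 -11.6 -96.1]
(100, 400) 0.0762 [ -44.5  -11.7 -121.4]
```

```bash
python3 - <<'E'
from h import *
toolto(np.r_[pin(0)[:2],-.004],-33)
E
```

```text
t 2.75 pos [0.5053 0.1549 0.0395] yaw -32.97 shift mm [ 9.5  0.6 43.5] rotvec [-0.      0.0002  0.0005]
```

>>> drive_tool(plan=[0,0,0,9.5,0.6,0,26,0,0,0,9.5,0.6,0,26,0,0,0,9.5,0.6,22,26,0,0,0,9.5,0.6,43,26,0,0,0,9.5,0.6,43,26])

```text
clock: 3.25
position: [0.5111, 0.1487, -0.0055]
ee_rot: [0.959, -0.284, -0.002, 0.001]
contact_force: [0.1, -0.6, 0.7]
gripper_width: 0.302
```

```bash
python3 - <<'E'
from h import *
s=env.observe(); p,d=env.snapshot('wrist'); im=p[:,:,::-1].copy()
print(s['contact_force'],s['position'])
for a in (0,): print(a,proj('wrist',np.r_[pin(a)[:2],.064],s))
crop(im,200,180,150,112,5,'pics/w4c.png')
for a in (0,.15,.3,.38,.45): toolto(np.r_[pin(a)[:2],-.004],-33)
E
```

```text
[ 0.13362576 -0.60701281  0.73910936] [ 0.51106306  0.14866068 -0.00553622]
0 (np.float64(278.2913794488793), np.float64(306.0157586571896))
t 3.3 pos [ 0.5119  0.1489 -0.0044] yaw -32.99 shift mm [ 0.7 -0.9 -0.4] rotvec [0.002  0.0025 0.0001]
t 3.3 pos [ 0.5119  0.1489 -0.0044] yaw -32.99 shift mm [-6.  -1.9 -0.4] rotvec [0.002  0.0025 0.0001]
t 3.3 pos [ 0.5119  0.1489 -0.0044] yaw -32.99 shift mm [-12.8  -2.   -0.4] rotvec [0.002  0.0025 0.0001]
t 3.3 pos [ 0.5119  0.1489 -0.0044] yaw -32.99 shift mm [-16.3  -1.5  -0.4] rotvec [0.002  0.0025 0.0001]
t 3.3 pos [ 0.5119  0.1489 -0.0044] yaw -32.99 shift mm [-19.4  -0.9  -0.4] rotvec [0.002  0.0025 0.0001]
```

View pics/w4c.png

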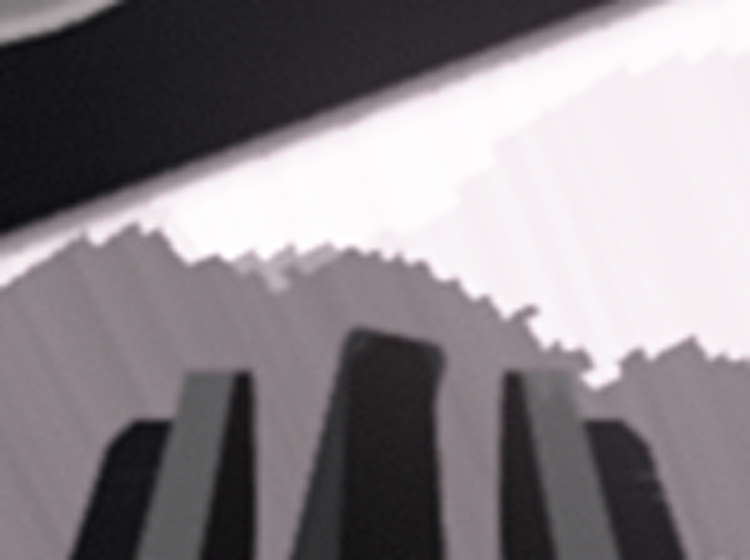

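>>> drive_tool(plan=[0,0,0,0.5,-1,0,15,0,0,0,0.5,-1,0,15,0,0,0,-3,-1.5,0,15,0,0,0,-6,-2,0,15,0,0,0,-9,-2,0,15])

```text
clock: 3.8
position: [0.5079, 0.1558, -0.0034]
ee_rot: [0.959, -0.284, 0.001, -0.0]
contact_force: [7.1, -1.8, 0.9]
gripper_width: 0.175
```

```bash
python3 - <<'E'
from h import *
print(env.observe()['contact_force'],env.observe()['gripper_width']*85.4)
for a in (.15,.3,.45): toolto(np.r_[pin(a)[:2],-.004],-33)
E
```

```text
[ 7.05274324 -1.78359086  0.87758614] 14.954005599794195
t 3.8 pos [ 0.5079  0.1558 -0.0034] yaw -32.97 shift mm [1.1 1.7 0.6] rotvec [-0.0011 -0.0014  0.0004]
t 3.8 pos [ 0.5079  0.1558 -0.0034] yaw -32.97 shift mm [-5.7  1.7  0.6] rotvec [-0.0011 -0.0014  0.0004]
t 3.8 pos [ 0.5079  0.1558 -0.0034] yaw -32.97 shift mm [-12.3   2.7   0.5] rotvec [-0.0011 -0.0014  0.0004]
```

>>> drive_tool(plan=[0,0,0,-3,1.7,0.5,15,0,0,0,-6,1.7,0.5,15,0,0,0,-9,2,0.5,15,0,0,0,-12,2.3,0.5,15,0,0,0,-14.5,2.7,0.5,15])

```text
clock: 4.3
position: [0.4981, 0.1625, -0.003]
ee_rot: [0.959, -0.284, 0.004, -0.002]
contact_force: [7.1, 1.1, -1.1]
gripper_width: 0.176
```

```bash
python3 - <<'E'
from h import *
print(env.observe()['contact_force'])
for a in (.3,.4,.45): toolto(np.r_[pin(a)[:2],-.004],-33)
E
```

```text
[ 7.09880204  1.11532311 -1.05466076]
t 4.3 pos [ 0.4981  0.1625 -0.003 ] yaw -32.97 shift mm [6.2 1.9 1.1] rotvec [-0.006  -0.0065  0.0005]
t 4.3 pos [ 0.4981  0.1625 -0.003 ] yaw -32.97 shift mm [1.7 2.5 1. ] rotvec [-0.006  -0.0065  0.0005]
t 4.3 pos [ 0.4981  0.1625 -0.003 ] yaw -32.97 shift mm [-0.5  2.9  1. ] rotvec [-0.006  -0.0065  0.0005]
```

>>> drive_tool(plan=[0,0,0,-2,2.5,1,15,0,0,0,-3,2.5,1,15,0,0,0,-3,2.5,1,15])

```text
clock: 4.6
position: [0.4973, 0.1628, -0.003]
ee_rot: [0.959, -0.284, 0.007, -0.003]
contact_force: [6.3, -0.0, -0.8]
gripper_width: 0.172
```

```bash
python3 - <<'E'
from h import *
print(env.observe()['contact_force'])
toolto(np.r_[pin(.45)[:2],-.004],-33)
s=env.observe(); p,d=env.snapshot('wrist'); im=p[:,:,::-1].copy()
print(proj('wrist',np.r_[pin(.42)[:2],.064],s))
crop(im,200,180,150,112,5,'pics/w5c.png')
E
```

```text
[ 6.3017698  -0.00961603 -0.83696744]
t 4.6 pos [ 0.4973  0.1628 -0.003 ] yaw -32.96 shift mm [0.4 2.8 1. ] rotvec [-0.0101 -0.0107  0.0007]
(np.float64(281.54550699682017), np.float64(308.40480524330764))
```

View pics/w5c.png

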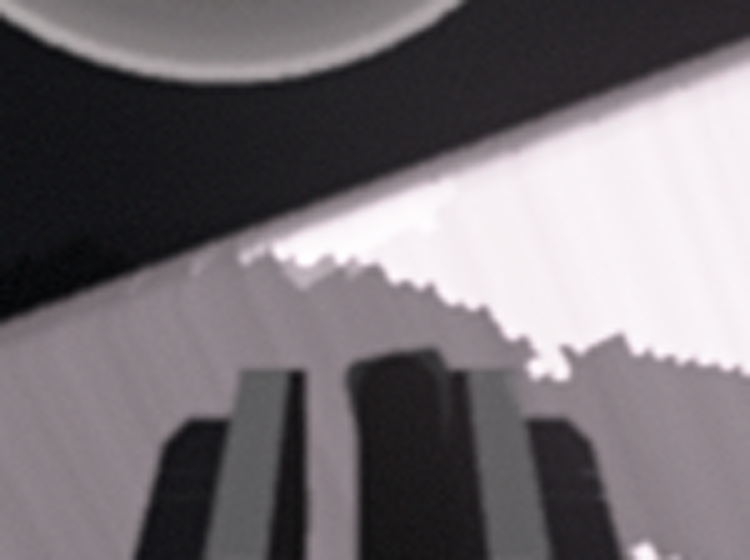

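>>> drive_tool(plan=[-0.01,-0.01,0,-2,2.5,1,15,-0.01,-0.01,0,-4,2.5,1,15,-0.01,-0.01,0,-4,2.5,1,15])

```text
clock: 4.95
position: [0.495, 0.1633, -0.0032]
ee_rot: [0.959, -0.284, 0.002, -0.001]
contact_force: [5.1, -1.6, 2.2]
gripper_width: 0.178
```

```bash
python3 - <<'E'
from h import *
print(env.observe()['contact_force'])
toolto(np.r_[pin(.45)[:2],-.004],-33)
toolto(np.r_[pin(.50)[:2],-.004],-33)
E
```

```text
[ 5.05465216 -1.55108411  2.22255643]
t 4.95 pos [ 0.495   0.1633 -0.0032] yaw -32.94 shift mm [2.5 2.  0.9] rotvec [-0.003  -0.0043  0.0011]
t 4.95 pos [ 0.495   0.1633 -0.0032] yaw -32.94 shift mm [0.3 2.5 0.8] rotvec [-0.003  -0.0043  0.0011]
```

```bash
python3 - <<'E'
from h import *
for u,v in [(355,388),(395,442),(457,470),(522,463),(577,422),(605,360)]:
    w=atz('top',190+(u+.5)/5-.5,140+(v+.5)/5-.5,.056)[:2]; b=RM.T@(w-T0)*1e3
    # clockwise angle past pointer (-x dir)
    a=np.arctan2(b[1],b[0]); cw=(np.pi-a+np.pi)%(2*np.pi)-np.pi
    print(b.round(1),np.linalg.norm(b).round(1),'cw past pointer',round(cw,3))
toolto([.483,.008,.10],-69)
E
```

```text
[-33.9  49.9] 60.3 cw past pointer 0.975
[-54.   27.1] 60.4 cw past pointer 0.464
[-60.5  -3.1] 60.6 cw past pointer -0.051
[-51.2 -31.3] 60.0 cw past pointer -0.549
[-27.7 -51.9] 58.8 cw past pointer -1.081
[  2.7 -58.6] 58.7 cw past pointer -1.617
t 4.95 pos [ 0.495   0.1633 -0.0032] yaw -32.94 shift mm [  74.8  136.6 -103.2] rotvec [-0.0042 -0.0032  0.6294]
```

>>> drive_tool(plan=[0,0,0,2.5,0,0,15,0,0,0,2.5,0,0,24,0,0,0,2.5,0,-35,24,0,0,0,2.5,0,-80,30,0,0,0,2.5,0,-110,50])

```text
clock: 5.45
position: [0.4957, 0.162, 0.1086]
ee_rot: [0.959, -0.284, 0.002, -0.001]
contact_force: [0.9, 0.7, 0.0]
gripper_width: 0.504
```

```bash
python3 - <<'E'
from h import *
toolto([.483,.008,.105],-69)
s=env.observe(); p,d=env.snapshot('wrist'); im=p[:,:,::-1].copy(); cv2.imwrite('pics/w6.png',im)
print([proj('wrist',np.r_[pin(a)[:2],.064],s) for a in (.35,.45,.55)])
E
```

```text
t 5.45 pos [0.4957 0.162  0.1086] yaw -32.94 shift mm [ 73.1 136.2   3.5] rotvec [-0.0036 -0.0025  0.6294]
[(np.float64(282.7023248682572), np.float64(217.27687526343354)), (np.float64(277.06617370497787), np.float64(218.21070192782076)), (np.float64(271.5697525133302), np.float64(219.6637684401038))]
```

View pics/w6.png

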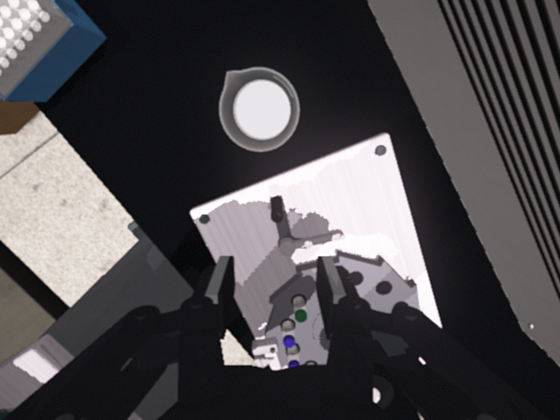

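>>> drive_tool(plan=[0,0,0.63,73,136,0,80,0,0,0.63,73,136,0,80,0,0,0.63,73,136,0,80,0,0,0.63,73,136,0,80,0,0,0.63,73,136,0,80])

```text
clock: 6.0
position: [0.4847, 0.0076, 0.1119]
ee_rot: [0.822, -0.569, 0.003, -0.003]
contact_force: [0.8, 0.2, 0.4]
gripper_width: 0.938
```

```bash
python3 - <<'E'
from h import *
toolto([.483,.008,.030],-69)
s=env.observe(); p,d=env.snapshot('wrist'); im=p[:,:,::-1].copy(); cv2.imwrite('pics/w7.png',im)
print(proj('wrist',[.4827,.008,.107],s)); s=env.observe(); print(s['joints'].round(3))
E
```

```text
t 6.0 pos [0.4847 0.0076 0.1119] yaw -69.36 shift mm [-1.   2.2 81.9] rotvec [-0.0093 -0.0013 -0.0063]
(np.float64(273.74593700334026), np.float64(239.43315007134703))
[-0.128  0.291  1.861  0.004  0.981  1.077]
```

View pics/w7.png

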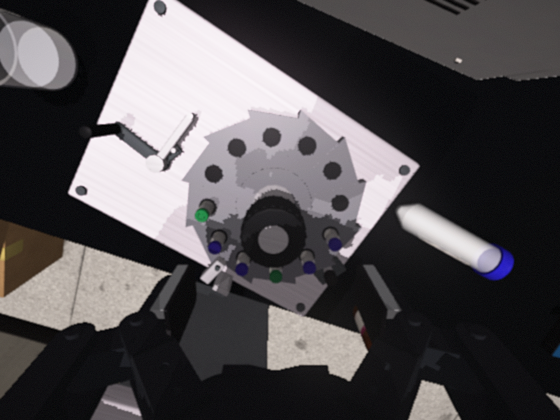

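>>> drive_tool(plan=[-0.009,0,0,-1,2,40,80,-0.009,0,0,-1,2,80,80,-0.009,0,0,-1,2,81,80,-0.009,0,0,-1,2,81,55])

```text
clock: 6.45
position: [0.4821, 0.0103, 0.0304]
ee_rot: [0.824, -0.566, -0.001, 0.001]
contact_force: [-0.1, 0.2, -0.1]
gripper_width: 0.793
```

```bash
python3 - <<'E'
from h import *
toolto([.4827,.008,.030],-69)
s=env.observe(); print(s['contact_force'],s['ft_torque'],s['gripper_width']*85.4)
p,d=env.snapshot('wrist'); im=p[:,:,::-1].copy(); cv2.imwrite('pics/w8.png',im)
f,cx,cy,T=cam('wrist',s); M=np.array(env.get_calibration('wrist')['T_tool_cam'])
print(proj('wrist',[.4827,.008,.107],s))
E
```

```text
t 6.45 pos [0.4821 0.0103 0.0304] yaw -68.97 shift mm [2.4 0.3 0.4] rotvec [0.0024 0.0006 0.0006]
[-0.06529575  0.20697392 -0.09354811] [-0.03894795 -0.06476872  0.01494807] 67.70146479724471
(np.float64(281.0345645724553), np.float64(320.33195218977994))
```

View pics/w8.png

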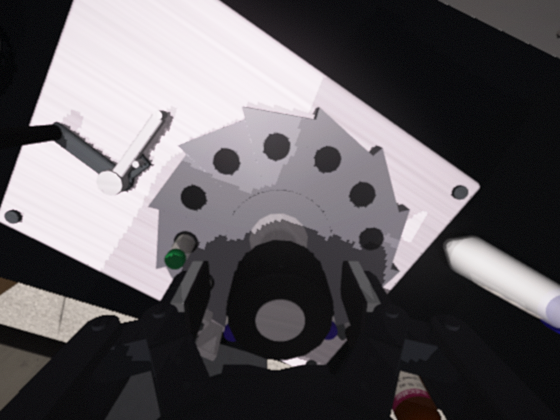

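>>> drive_tool(plan=[0.002,0,0,2.4,0.3,0,55,0.002,0,0,2.4,0.3,0,46,0.002,0,0,2.4,0.3,0,42,0.002,0,0,2.4,0.3,0,42,0.002,0,0,2.4,0.3,0,42], force=20)

```text
clock: 7.0
position: [0.485, 0.0092, 0.0334]
ee_rot: [0.824, -0.567, 0.001, -0.002]
contact_force: [-1.7, 9.1, 8.4]
gripper_width: 0.509
```

```bash
python3 - <<'E'
from h import *
toolto([.4827,.008,.030],-69)
s=env.observe(); print(s['contact_force'],s['ft_torque'],s['gripper_width']*85.4)
E
```

```text
t 7.0 pos [0.485  0.0092 0.0334] yaw -69.06 shift mm [0.3 2.6 3.3] rotvec [-0.0055  0.0004 -0.0011]
[-1.66466573  9.13499658  8.39084218] [ 1.34541144  0.23955344 -0.04839612] 43.4851854468248
```

>>> drive_tool(plan=[0,0,-0.03,0,1.3,0,42,-0.003,0,-0.12,0,2.6,0,42,-0.003,0,-0.22,0,2.6,0,42,-0.003,0,-0.33,0,2.6,0,42,-0.003,0,-0.43,0,2.6,0,42])

```text
clock: 7.5
position: [0.4845, 0.0099, 0.0336]
ee_rot: [0.926, -0.377, 0.002, -0.003]
contact_force: [7.4, 8.4, -15.5]
gripper_width: 0.503
```

```bash
cat >> h.py <<'E'
def st(): 
    toolto([.4827,.008,.032],None); s=env.observe(); print('F',s['contact_force'].round(2),'T',s['ft_torque'].round(3),'w',(s['gripper_width']*85.4).round(2),'j6',s['joints'][5].round(3)); r=R.from_quat(s['ee_rot']); print('tilt z axis',r.as_matrix()[:,2].round(4))
E
python3 - <<'E'
from h import *
st()
E
```

```text
t 7.5 pos [0.4845 0.0099 0.0336] yaw -44.27 shift mm [0.  2.6 1.6] rotvec NoneTraceback (most recent call last):
  File "<stdin>", line 2, in <module>
  File "h.py", line 34, in st
    toolto([.4827,.008,.032],None); s=env.observe(); print('F',s['contact_force'].round(2),'T',s['ft_torque'].round(3),'w',(s['gripper_width']*85.4).round(2),'j6',s['joints'][5].round(3)); r=R.from_quat(s['ee_rot']); print('tilt z axis',r.as_matrix()[:,2].round(4))
                                                                                                                           ^^^^^^^^^^^^^^^^^^^^^^^^^^^^^^^
AttributeError: 'float' object has no attribute 'round'
```

>>> drive_tool(plan=[0,0,0,0,0,0,42,0,0,-0.1,0,0,0,42,0,0,-0.2,0,0,0,42,0,0,-0.3,0,0,0,42,0,0,-0.4,0,0,0,42])

```text
clock: 8.0
position: [0.4839, 0.0104, 0.0336]
ee_rot: [0.983, -0.184, 0.002, -0.003]
contact_force: [2.5, 3.4, -13.0]
gripper_width: 0.511
```

```bash
sed -i "s/(s\['gripper_width'\]\*85.4).round(2)/round(s['gripper_width']*85.4,2)/" h.py
python3 - <<'E'
from h import *
st()
p,d=env.snapshot('wrist'); im=p[:,:,::-1].copy(); cv2.imwrite('pics/w9.png',im)
p,d=env.snapshot('top'); im=p[:,:,::-1].copy(); crop(im,190,140,160,120,5,'pics/top9.png')
E
```

```text
t 8.0 pos [0.4839 0.0104 0.0336] yaw -21.21 shift mm [-0.3  2.7  1.6] rotvec None
F [  2.54   3.39 -13.03] T [ 0.67   0.33  -0.105] w 43.63 j6 0.239
tilt z axis [ 0.0051  0.0045 -1.    ]
```

View pics/w9.png

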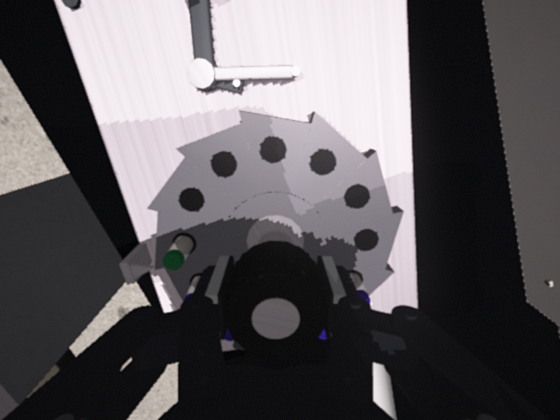

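View pics/top9.png

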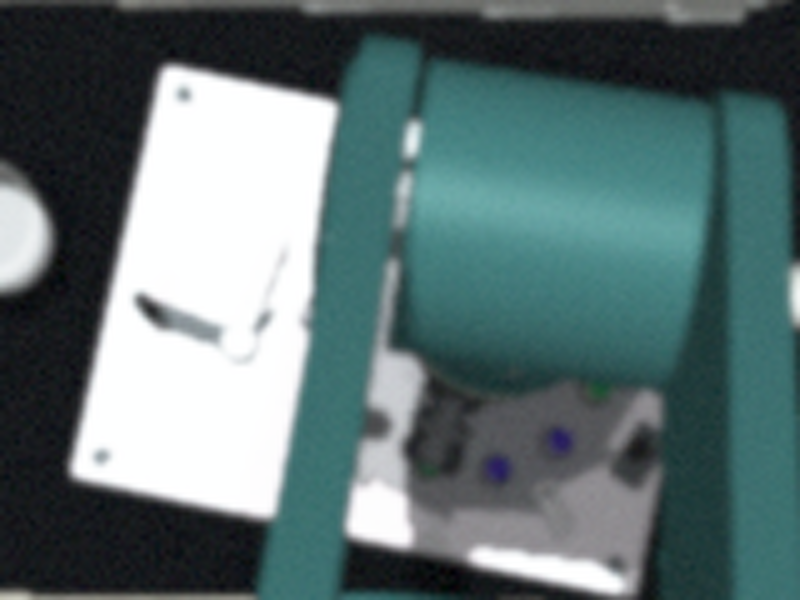

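>>> drive_tool(plan=[-0.003,0.002,-0.06,0,0,0.5,42,-0.003,0.002,-0.12,0,0,0.5,42,-0.003,0.002,-0.18,0,0,0.5,42,-0.003,0.002,-0.24,0,0,0.5,42,-0.003,0.002,-0.3,0,0,0.5,42])

```text
clock: 8.6
position: [0.4835, 0.0103, 0.0336]
ee_rot: [0.999, -0.037, 0.003, -0.001]
contact_force: [1.2, 0.8, -5.9]
gripper_width: 0.506
```

```bash
python3 - <<'E'
from h import *
st()
p,d=env.snapshot('wrist'); im=p[:,:,::-1].copy(); cv2.imwrite('pics/w10.png',im)
p,d=env.snapshot('top'); im=p[:,:,::-1].copy(); crop(im,190,140,160,120,5,'pics/top10.png')
E
```

```text
t 8.6 pos [0.4835 0.0103 0.0336] yaw -4.26 shift mm [-0.6  2.4  1.5] rotvec None
F [ 1.17  0.76 -5.93] T [ 0.298  0.88  -0.055] w 43.25 j6 -0.051
tilt z axis [ 0.0057  0.001  -1.    ]
```

View pics/w10.png

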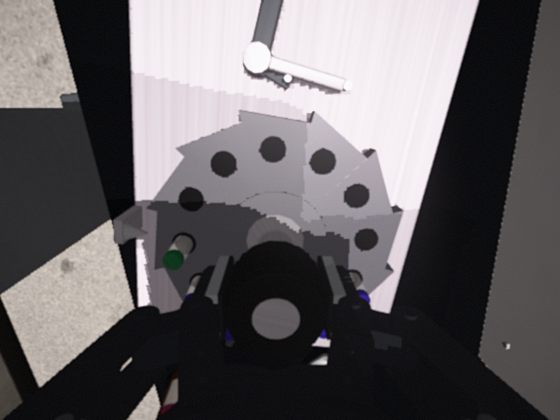

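View pics/top10.png

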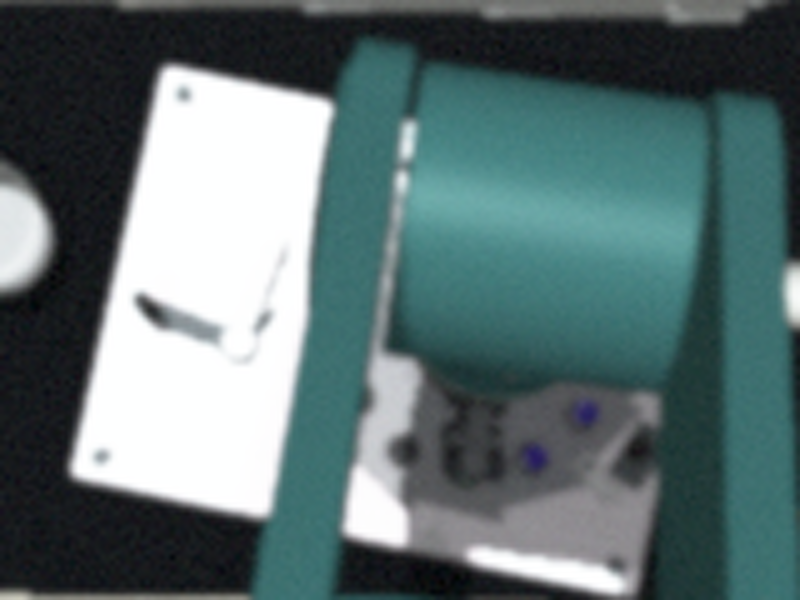

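>>> drive_tool(plan=[-0.001,0.005,-0.01,0,0,0.3,42,-0.001,0.005,-0.02,0,0,0.3,42,-0.001,0.005,-0.03,0,0,0.3,42,-0.001,0.005,-0.04,0,0,0.3,42])

```text
clock: 9.1
position: [0.4837, 0.0103, 0.0336]
ee_rot: [1.0, -0.018, 0.006, 0.0]
contact_force: [1.3, 0.9, 1.4]
gripper_width: 0.51
```

```bash
python3 - <<'E'
from h import *
st()
E
```

```text
t 9.1 pos [0.4837 0.0103 0.0336] yaw -2.01 shift mm [-0.9  2.3  1.6] rotvec None
F [1.27 0.85 1.36] T [ 0.308  1.151 -0.022] w 43.54 j6 -0.088
tilt z axis [ 1.120e-02 -4.000e-04 -9.999e-01]
```

>>> drive_tool(plan=[0,-0.005,-0.01,-0.3,0,0,42,0,-0.01,-0.02,-0.7,0,0,42,0,-0.01,-0.03,-0.7,0,0,42,0,-0.01,-0.04,-0.7,0,0,42])

```text
clock: 9.5
position: [0.4832, 0.0102, 0.0336]
ee_rot: [1.0, 0.003, 0.001, 0.0]
contact_force: [-0.4, -0.3, -3.0]
gripper_width: 0.508
```

```bash
python3 - <<'E'
from h import *
st()
p,d=env.snapshot('top'); im=p[:,:,::-1].copy(); crop(im,270,200,70,60,10,'pics/top11.png')
E
```

```text
t 9.5 pos [0.4832 0.0102 0.0336] yaw 0.33 shift mm [-0.5  2.2  1.6] rotvec None
F [-0.38 -0.29 -3.02] T [ 0.281  0.045 -0.038] w 43.42 j6 -0.127
tilt z axis [ 1.5e-03 -4.0e-04 -1.0e+00]
```

View pics/top11.png

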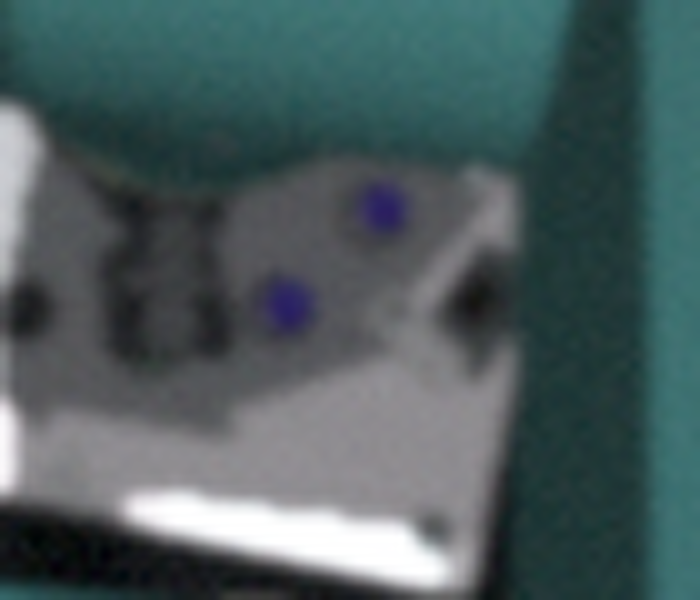

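>>> drive_tool(plan=[0,0,-0.01,0,0,0,42,0,0,-0.02,0,0,0,42,0,0,-0.03,0,0,0,42])

```text
clock: 9.85
position: [0.4831, 0.0103, 0.0336]
ee_rot: [1.0, 0.019, 0.001, 0.0]
contact_force: [0.2, 0.6, -2.9]
gripper_width: 0.51
```

```bash
python3 - <<'E'
from h import *
st()
E
```

```text
t 9.85 pos [0.4831 0.0103 0.0336] yaw 2.12 shift mm [-0.5  2.2  1.6] rotvec None
F [ 0.19  0.6  -2.94] T [ 0.226  0.062 -0.079] w 43.58 j6 -0.159
tilt z axis [ 1.5e-03 -4.0e-04 -1.0e+00]
```

>>> drive_tool(plan=[0,0,-0.01,0,0,0,42,0,0,-0.02,0,0,0,42])

```text
clock: 10.05
position: [0.4831, 0.0102, 0.0336]
ee_rot: [1.0, 0.029, 0.001, 0.0]
contact_force: [-0.4, 0.7, -2.6]
gripper_width: 0.508
```

```bash
python3 - <<'E'
from h import *
st()
E
```

```text
t 10.05 pos [0.4831 0.0102 0.0336] yaw 3.32 shift mm [-0.5  2.2  1.6] rotvec None
F [-0.44  0.68 -2.64] T [ 0.22   0.025 -0.066] w 43.38 j6 -0.179
tilt z axis [ 1.5e-03 -4.0e-04 -1.0e+00]
```

>>> drive_tool(plan=[0,0,-0.01,0,0,0,42,0,0,-0.02,0,0,0,42])

```text
clock: 10.25
position: [0.483, 0.0103, 0.0336]
ee_rot: [0.999, 0.039, 0.001, 0.0]
contact_force: [-1.4, 0.2, -2.0]
gripper_width: 0.509
```

```bash
python3 - <<'E'
from h import *
st()
p,d=env.snapshot('top'); im=p[:,:,::-1].copy(); crop(im,270,200,70,60,10,'pics/top12.png')
E
```

```text
t 10.25 pos [0.483  0.0103 0.0336] yaw 4.45 shift mm [-0.5  2.3  1.6] rotvec None
F [-1.44  0.18 -2.02] T [ 0.097  0.05  -0.883] w 43.47 j6 -0.2
tilt z axis [ 1.4e-03 -1.0e-04 -1.0e+00]
```

View pics/top12.png

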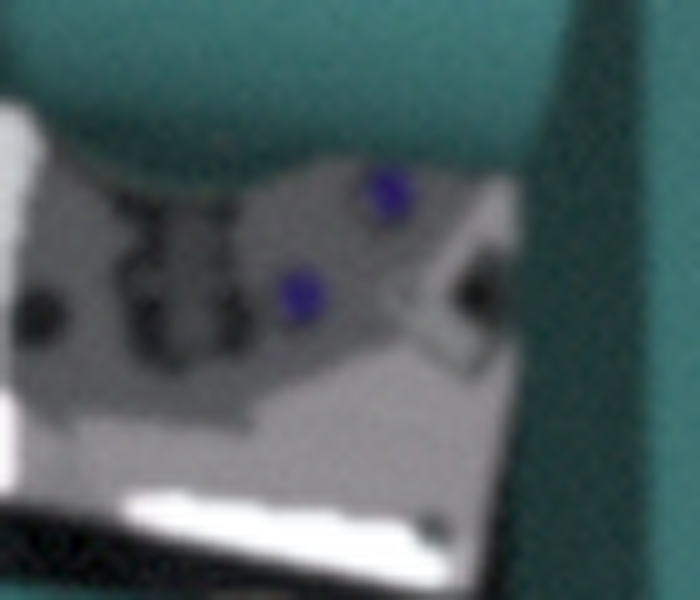

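>>> drive_tool(plan=[0,0,0.007,0,0,0,42])

```text
clock: 10.4
position: [0.483, 0.0103, 0.0336]
ee_rot: [0.999, 0.035, 0.001, -0.0]
contact_force: [0.0, 0.8, -3.6]
gripper_width: 0.508
```

```bash
python3 - <<'E'
from h import *
st()
E
```

```text
t 10.4 pos [0.483  0.0103 0.0336] yaw 4.01 shift mm [-0.5  2.3  1.6] rotvec None
F [ 0.01  0.79 -3.59] T [ 0.266  0.032 -0.217] w 43.4 j6 -0.192
tilt z axis [ 1.4e-03  1.0e-04 -1.0e+00]
```

>>> drive_tool(plan=[0,0,0,0,0,0,42,0,0,0,0,0,0,60,0,0,0,0,0,0,75,0,0,0,0,0,0,75,0,0,0,0,0,-30,75])

```text
clock: 10.9
position: [0.4803, 0.0105, 0.0615]
ee_rot: [0.999, 0.035, -0.002, -0.0]
contact_force: [-0.1, -0.3, 0.3]
gripper_width: 0.877
```

```bash
python3 - <<'E'
from h import *
st()
E
```

```text
t 10.9 pos [0.4803 0.0105 0.0615] yaw 4.03 shift mm [ 2.3  2.7 29.5] rotvec None
F [-0.13 -0.26  0.32] T [0.015 0.019 0.02 ] w 74.87 j6 -0.193
tilt z axis [-4.8e-03  6.0e-04 -1.0e+00]
```

Now up and back to the lever (pin at about 0.45 rad). First look.

>>> drive_tool(plan=[0,0,0.15,0,0,-45,75,0,0,0.3,0,-20,-50,60,0,0,0.45,5,-60,-50,40,0,0,0.6,10,-110,-50,30,0,0,0.64,10,-150,-50,30])

```text
clock: 11.4
position: [0.4812, 0.1618, 0.1123]
ee_rot: [0.959, -0.284, -0.001, 0.0]
contact_force: [1.7, 0.1, -0.5]
gripper_width: 0.351
```

```bash
python3 - <<'E'
from h import *
s=env.observe()
for a in (.4,.45): toolto(np.r_[pin(a)[:2],.09],-33)
p,d=env.snapshot('wrist'); im=p[:,:,::-1].copy(); cv2.imwrite('pics/w13.png',im)
for a in (.4,.45,.5): print(proj('wrist',np.r_[pin(a)[:2],.064],s))
p,d=env.snapshot('top'); im=p[:,:,::-1].copy(); crop(im,190,140,160,120,5,'pics/top13.png')
E
```

```text
t 11.4 pos [0.4812 0.1618 0.1123] yaw -32.99 shift mm [15.6 -7.3 22.2] rotvec [0.0008 0.0024 0.0002]
t 11.4 pos [0.4812 0.1618 0.1123] yaw -32.99 shift mm [13.4 -6.9 22.2] rotvec [0.0008 0.0024 0.0002]
(np.float64(295.51187658346004), np.float64(206.2145180825832))
(np.float64(292.70670904890784), np.float64(206.74854900162833))
(np.float64(289.9345502067622), np.float64(207.41355986330203))
```

View pics/w13.png

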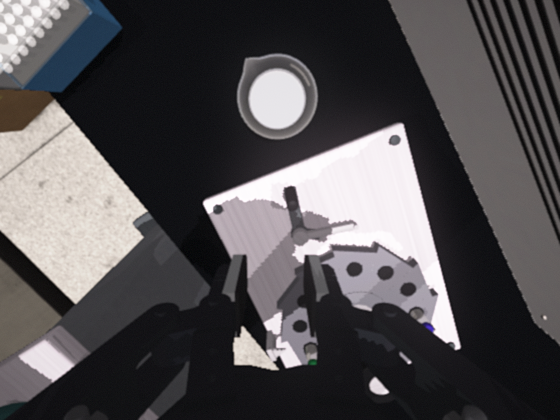

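View pics/top13.png

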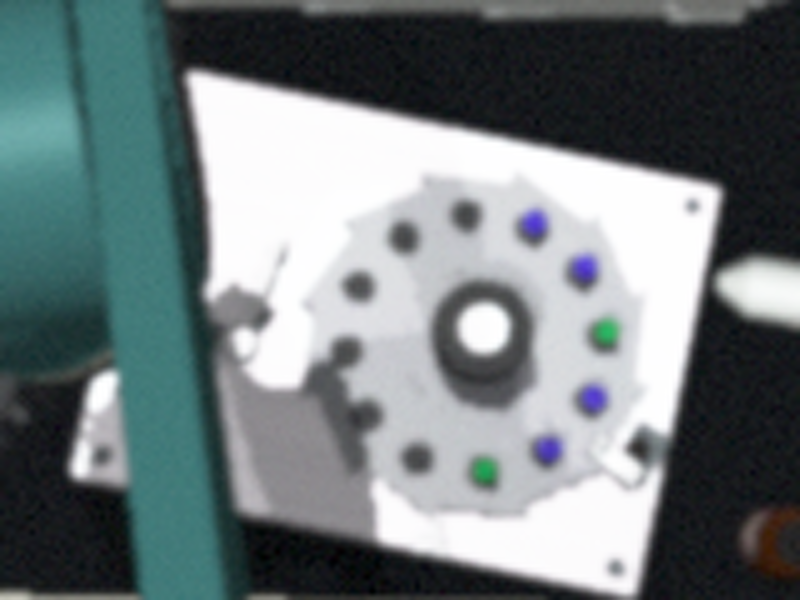

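```bash
python3 - <<'E'
from h import *
for i,(u,v) in enumerate([(484,470),(548,450),(592,398),(606,332),(584,270),(534,225)]):
    w=atz('top',190+(u+.5)/5-.5,140+(v+.5)/5-.5,.056)[:2]; b=RM.T@(w-T0)*1e3
    a=np.arctan2(b[1],b[0]); cw=(np.pi-a+np.pi)%(2*np.pi)-np.pi
    print(b.round(1),np.linalg.norm(b).round(1),'carousel',round(cw+.28+i*np.pi/6,3))
toolto(np.r_[pin(.44)[:2],-.004],-33)
E
```

```text
[-57.9 -15.1] 59.8 carousel 0.025
[-42.9 -41.6] 59.8 carousel 0.033
[-15.5 -56.4] 58.4 carousel 0.025
[ 15.3 -56.4] 58.5 carousel 0.015
[ 41.  -40.7] 57.8 carousel 0.015
[ 56.3 -14.1] 58.1 carousel 0.002
t 11.5 pos [0.4799 0.1658 0.112 ] yaw -32.46 shift mm [ 17.6  -4.  115.9] rotvec [-0.0004  0.0044  0.0094]
```

>>> drive_tool(plan=[0,0.004,0.01,17.5,-4,0,28,0,0.004,0.01,17.5,-4,30,28,0,0.004,0.01,17.5,-4,60,28])

```text
clock: 11.8
position: [0.5002, 0.1587, 0.0523]
ee_rot: [0.959, -0.284, 0.002, -0.001]
contact_force: [-0.3, 0.2, -0.8]
gripper_width: 0.331
```

```bash
python3 - <<'E'
from h import *
s=env.observe()
p,d=env.snapshot('wrist'); im=p[:,:,::-1].copy(); crop(im,200,160,150,112,5,'pics/w14.png')
print(proj('wrist',np.r_[pin(.44)[:2],.064],s))
toolto(np.r_[pin(.44)[:2],-.004],-33)
E
```

```text
(np.float64(269.5006562603387), np.float64(249.70237065381625))
t 11.85 pos [0.4958 0.1578 0.0475] yaw -33.09 shift mm [-0.5 -2.4 51.5] rotvec [ 0.0027  0.0028 -0.0016]
```

View pics/w14.png

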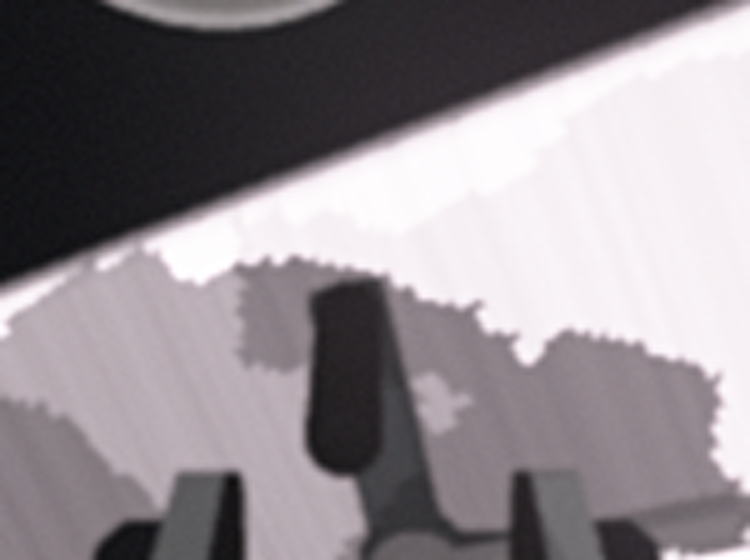

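>>> drive_tool(plan=[0.003,0.003,0,-0.5,-2.4,20,28,0.003,0.003,0,-0.5,-2.4,45,28,0.003,0.003,0,-0.5,-2.4,51,28,0.003,0.003,0,-0.5,-2.4,51,15,0.003,0.003,0,-0.5,-2.4,51,15])

```text
clock: 12.35
position: [0.4977, 0.1595, -0.0026]
ee_rot: [0.958, -0.285, 0.001, -0.0]
contact_force: [0.9, 0.5, 0.1]
gripper_width: 0.173
```

```bash
python3 - <<'E'
from h import *
s=env.observe(); print(s['contact_force'],s['gripper_width']*85.4)
for a in (.4,.3,.2,.1,.02): toolto(np.r_[pin(a)[:2],-.004],-33)
E
```

```text
[0.90963168 0.45092577 0.08206132] 14.813281109564418
t 12.35 pos [ 0.4977  0.1595 -0.0026] yaw -33.13 shift mm [ 0.4 -0.2  1.4] rotvec [-0.0011 -0.0013 -0.0023]
t 12.35 pos [ 0.4977  0.1595 -0.0026] yaw -33.13 shift mm [ 4.9 -0.7  1.4] rotvec [-0.0011 -0.0013 -0.0023]
t 12.35 pos [ 0.4977  0.1595 -0.0026] yaw -33.13 shift mm [ 9.4 -0.9  1.4] rotvec [-0.0011 -0.0013 -0.0023]
t 12.35 pos [ 0.4977  0.1595 -0.0026] yaw -33.13 shift mm [13.9 -0.5  1.4] rotvec [-0.0011 -0.0013 -0.0023]
t 12.35 pos [ 0.4977  0.1595 -0.0026] yaw -33.13 shift mm [17.4  0.1  1.4] rotvec [-0.0011 -0.0013 -0.0023]
```

>>> drive_tool(plan=[0,0,0,3,-0.3,1,15,0,0,0,6,-0.7,1,15,0,0,0,9,-0.9,1,15,0,0,0,12,-0.7,1,15,0,0,0,14.5,-0.5,1,15])

```text
clock: 12.85
position: [0.5105, 0.152, -0.0033]
ee_rot: [0.959, -0.285, 0.001, -0.0]
contact_force: [-0.9, 3.4, 1.2]
gripper_width: 0.175
```

```bash
python3 - <<'E'
from h import *
s=env.observe(); print(s['contact_force'],s['gripper_width']*85.4)
for a in (.1,.0): toolto(np.r_[pin(a)[:2],-.004],-33)
E
```

```text
[-0.91948218  3.38482522  1.22722085] 14.959426266245986
t 12.85 pos [ 0.5105  0.152  -0.0033] yaw -33.12 shift mm [-0.9  0.2  0.7] rotvec [-0.0014 -0.0015 -0.0022]
t 12.85 pos [ 0.5105  0.152  -0.0033] yaw -33.12 shift mm [3.5 0.9 0.7] rotvec [-0.0014 -0.0015 -0.0022]
```

>>> drive_tool(plan=[0,0,0,1.5,0.3,0.5,15,0,0,0,3,0.6,0.5,15,0,0,0,4.5,0.9,0.5,15,0,0,0,5.5,0.9,0.5,15])

```text
clock: 13.25
position: [0.5145, 0.1481, -0.004]
ee_rot: [0.959, -0.285, 0.001, -0.0]
contact_force: [-1.0, 2.5, 1.3]
gripper_width: 0.178
```

```bash
python3 - <<'E'
from h import *
s=env.observe(); print(s['contact_force'],s['gripper_width']*85.4)
for a in (.1,.0): toolto(np.r_[pin(a)[:2],-.004],-33)
p,d=env.snapshot('wrist'); im=p[:,:,::-1].copy(); crop(im,200,160,150,112,5,'pics/w15.png')
E
```

```text
[-0.99880157  2.46451666  1.34739459] 15.21292828264368
t 13.25 pos [ 0.5145  0.1481 -0.004 ] yaw -33.12 shift mm [-6.4 -0.9  0. ] rotvec [-0.0012 -0.0013 -0.0022]
t 13.25 pos [ 0.5145  0.1481 -0.004 ] yaw -33.12 shift mm [-2.  -0.1  0. ] rotvec [-0.0012 -0.0013 -0.0022]
```

View pics/w15.png

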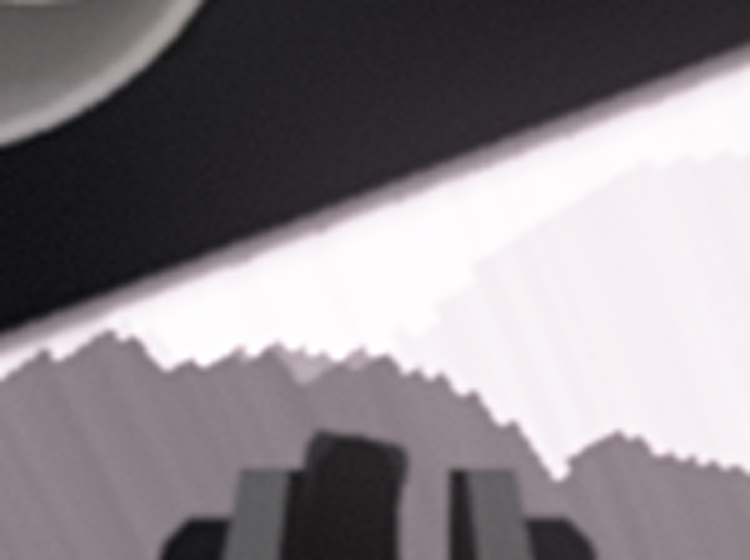

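>>> drive_tool(plan=[0,0,0,0.7,0,0,15,0,0,0,1.4,0,0,15,0,0,0,1.4,0,0,15])

```text
clock: 13.6
position: [0.5154, 0.1474, -0.004]
ee_rot: [0.959, -0.285, 0.0, -0.0]
contact_force: [-2.6, 3.5, 0.9]
gripper_width: 0.175
```

```bash
python3 - <<'E'
from h import *
s=env.observe(); print(s['contact_force'],s['gripper_width']*85.4)
for a in (.0,): toolto(np.r_[pin(a)[:2],-.004],-33)
E
```

```text
[-2.57191174  3.48816479  0.90152733] 14.958708240674383
t 13.6 pos [ 0.5154  0.1474 -0.004 ] yaw -33.13 shift mm [-3.1 -0.2 -0. ] rotvec [-0.0009 -0.0007 -0.0022]
```

>>> drive_tool(plan=[0,0,0,0.7,0,0,15,0,0,0,1.4,0,0,15,0,0,0,1.4,0,0,15])

```text
clock: 13.9
position: [0.5155, 0.1473, -0.0041]
ee_rot: [0.958, -0.285, -0.0, -0.0]
contact_force: [-3.8, 6.3, 2.4]
gripper_width: 0.177
```

```bash
python3 - <<'E'
from h import *
s=env.observe(); print(s['contact_force'],s['gripper_width']*85.4)
for a in (.0,): toolto(np.r_[pin(a)[:2],-.004],-33)
E
```

```text
[-3.77103565  6.29858897  2.44834942] 15.131876689076481
t 13.9 pos [ 0.5155  0.1473 -0.0041] yaw -33.16 shift mm [-3.3 -0.3 -0.1] rotvec [-0.0006  0.0012 -0.0027]
```

>>> drive_tool(plan=[0,0,0,1.5,0,0,15,0,0,0,2.5,0,0,15,0,0,0,2.5,0,0,15])

```text
clock: 14.2
position: [0.5155, 0.1472, -0.0041]
ee_rot: [0.958, -0.286, -0.002, -0.001]
contact_force: [-5.2, 9.8, 5.4]
gripper_width: 0.175
```

```bash
python3 - <<'E'
from h import *
s=env.observe(); print(s['contact_force'],s['gripper_width']*85.4)
for a in (.0,): toolto(np.r_[pin(a)[:2],-.004],-33)
E
```

```text
[-5.22208976  9.84151885  5.40825357] 14.929537075795537
t 14.2 pos [ 0.5155  0.1472 -0.0041] yaw -33.21 shift mm [-3.3 -0.3 -0.1] rotvec [-0.0003  0.005  -0.0037]
```

>>> drive_tool(plan=[0,0,0,-2.5,0,0,15,0,0.005,0,-2.8,0,0,26,0,0.005,0,-2.8,0,-30,26,0,0.005,0,-2.8,0,-75,30,0,0.005,0,-2.8,0,-115,50])

```text
clock: 14.7
position: [0.514, 0.1476, 0.1122]
ee_rot: [0.958, -0.286, 0.0, 0.0]
contact_force: [1.0, -0.2, -0.4]
gripper_width: 0.506
```

```bash
python3 - <<'E'
from h import *
s=env.observe(); print(s['contact_force'],s['gripper_width']*85.4)
p,d=env.snapshot('wrist'); im=p[:,:,::-1].copy(); cv2.imwrite('pics/w16.png',im); crop(im,240,180,130,100,6,'pics/w16c.png')
for a in (0,.1): print(proj('wrist',np.r_[pin(a)[:2],.064],s))
toolto([.4832,.0095,.11],-30)
E
```

```text
[ 1.03831234 -0.15887924 -0.38039342] 43.204440540736044
(np.float64(273.2969183767756), np.float64(214.0033284779353))
(np.float64(267.72156065090064), np.float64(213.09593776817042))
t 14.75 pos [0.5185 0.1484 0.1186] yaw -33.2 shift mm [ 46.4 135.7   8.2] rotvec [-0.0063 -0.0091 -0.0558]
```

View pics/w16c.png

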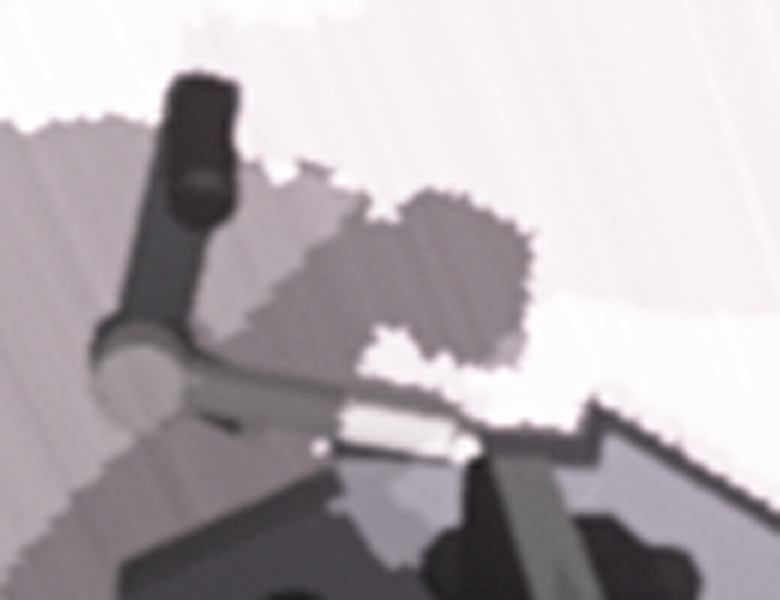

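>>> drive_tool(plan=[-0.006,-0.009,-0.06,12,40,5,80,-0.006,-0.009,-0.06,30,85,8,80,-0.006,-0.009,-0.06,46,130,8,80,-0.006,-0.009,-0.06,46,136,8,80,-0.006,-0.009,-0.06,46,136,8,80])

```text
clock: 15.25
position: [0.4825, 0.008, 0.1101]
ee_rot: [0.966, -0.258, 0.0, 0.0]
contact_force: [-0.0, 0.5, -0.8]
gripper_width: 0.933
```

```bash
python3 - <<'E'
from h import *
toolto([.483,.0085,.033],-36)
s=env.observe()
p,d=env.snapshot('wrist'); im=p[:,:,::-1].copy(); cv2.imwrite('pics/w17.png',im)
print(proj('wrist',[.483,.0085,.107],s))
E
```

```text
t 15.25 pos [0.4825 0.008  0.1101] yaw -29.95 shift mm [ 0.1 -0.7 77.1] rotvec [ 0.     -0.0007  0.1056]
(np.float64(276.0394484681936), np.float64(237.3730880206331))
```

View pics/w17.png

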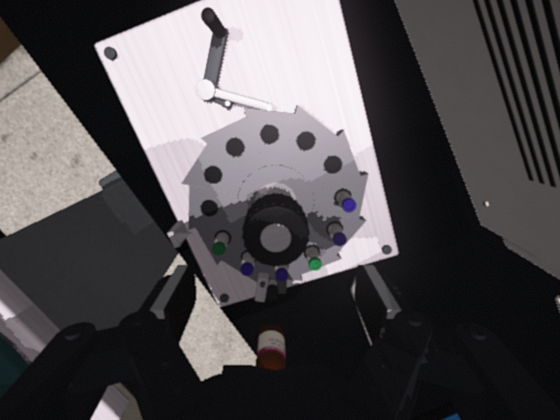

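>>> drive_tool(plan=[0,0,0,0,-0.7,40,80,0,0,0,0,-0.7,76,80,0,0,0,0,-0.7,77,65,0,0,0,0,-0.7,77,55,0,0,0,0,-0.7,77,50])

```text
clock: 15.8
position: [0.4849, 0.0103, 0.0344]
ee_rot: [0.966, -0.257, 0.002, -0.0]
contact_force: [-0.8, -0.8, -0.5]
gripper_width: 0.588
```

```bash
python3 - <<'E'
from h import *
toolto([.483,.0085,.033],-30); st()
E
```

```text
t 15.8 pos [0.4849 0.0103 0.0344] yaw -29.8 shift mm [-0.8  2.5  1.4] rotvec [-0.0015 -0.0029  0.0034]
t 15.8 pos [0.4849 0.0103 0.0344] yaw -29.8 shift mm [-0.8  3.1  2.4] rotvec None
F [-0.78 -0.78 -0.53] T [0.001 0.012 0.081] w 50.18 j6 0.398
tilt z axis [ 3.2e-03 -2.0e-04 -1.0e+00]
```

>>> drive_tool(plan=[0,-0.003,0,-0.8,2.5,0.5,50,0,-0.003,0,-0.8,2.5,0.5,46,0,-0.003,0,-0.8,2.5,0.5,42,0,-0.003,0,-0.8,2.5,0.5,42,0,-0.003,0,-0.8,2.5,0.5,42], force=20)

```text
clock: 16.3
position: [0.4833, 0.0088, 0.0353]
ee_rot: [0.966, -0.257, 0.001, -0.001]
contact_force: [-1.9, 2.5, 8.2]
gripper_width: 0.512
```

```bash
python3 - <<'E'
from h import *
toolto([.483,.0085,.033],-30); st()
E
```

```text
t 16.3 pos [0.4833 0.0088 0.0353] yaw -29.83 shift mm [-0.1  0.4  2.3] rotvec [-0.0025 -0.0008  0.003 ]
t 16.3 pos [0.4833 0.0088 0.0353] yaw -29.83 shift mm [-0.1  1.   3.3] rotvec None
F [-1.91  2.46  8.17] T [0.336 0.388 0.006] w 43.73 j6 0.392
tilt z axis [ 0.0019  0.0018 -1.    ]
```

>>> drive_tool(plan=[0,0,0.06,0,0,0,42,0,0,0.14,0,0,0,42,0,0,0.22,0,0,0,42,0,0,0.3,0,0,0,42,0,0,0.4,0,0,0,42])

```text
clock: 16.8
position: [0.4833, 0.0088, 0.0354]
ee_rot: [0.895, -0.446, 0.001, -0.001]
contact_force: [1.1, -0.2, -6.7]
gripper_width: 0.513
```

```bash
python3 - <<'E'
from h import *
st()
E
```

```text
t 16.8 pos [0.4833 0.0088 0.0354] yaw -52.95 shift mm [0.2 1.  3.4] rotvec None
F [ 1.08 -0.21 -6.66] T [-0.049 -0.238  0.101] w 43.83 j6 0.796
tilt z axis [ 0.0023  0.0018 -1.    ]
```

>>> drive_tool(plan=[0,0,0.09,0,0,0,42,0,0,0.18,0,0,0,42,0,0,0.27,0,0,0,42,0,0,0.36,0,0,0,42,0,0,0.45,0,0,0,42])

```text
clock: 17.3
position: [0.4834, 0.0087, 0.0354]
ee_rot: [0.772, -0.636, 0.001, -0.002]
contact_force: [1.3, 1.0, -8.5]
gripper_width: 0.51
```

```bash
python3 - <<'E'
from h import *
st()
p,d=env.snapshot('wrist'); im=p[:,:,::-1].copy(); cv2.imwrite('pics/w18.png',im)
E
```

```text
t 17.3 pos [0.4834 0.0087 0.0354] yaw -78.95 shift mm [0.5 0.8 3.4] rotvec None
F [ 1.34  1.04 -8.45] T [-0.274 -0.21   0.072] w 43.55 j6 1.249
tilt z axis [ 0.0027  0.0017 -1.    ]
```

View pics/w18.png

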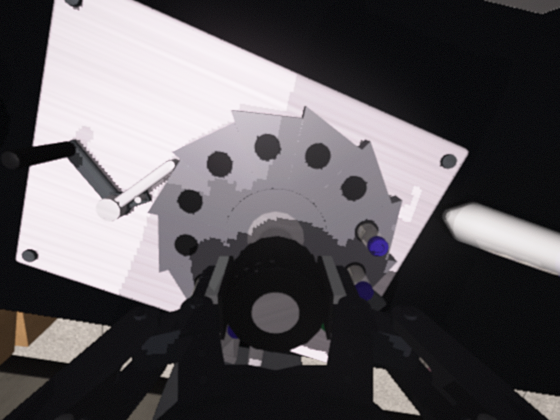

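```bash
python3 - <<'E'
from h import *
crop(cv2.imread('pics/w18.png'),95,120,120,90,6,'pics/w18c.png')
E
```

View pics/w18c.png

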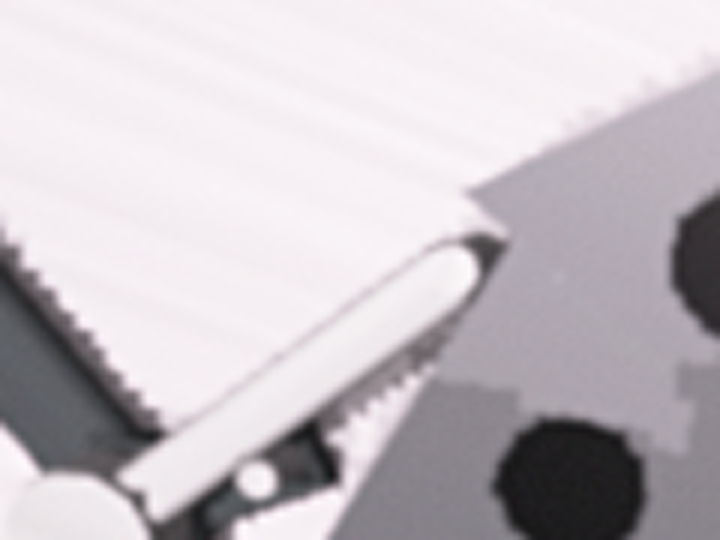

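>>> drive_tool(plan=[0,0,-0.01,0,0,0,42,0,0,-0.02,0,0,0,42,0,0,-0.03,0,0,0,42,0,0,-0.04,0,0,0,42])

```text
clock: 17.75
position: [0.4834, 0.0087, 0.0354]
ee_rot: [0.784, -0.621, 0.001, -0.002]
contact_force: [0.6, 0.7, -8.7]
gripper_width: 0.514
```

```bash
python3 - <<'E'
from h import *
st()
E
```

```text
t 17.75 pos [0.4834 0.0087 0.0354] yaw -76.82 shift mm [0.5 0.8 3.4] rotvec None
F [ 0.57  0.65 -8.66] T [-0.138 -0.308 -0.075] w 43.87 j6 1.212
tilt z axis [ 0.0027  0.0017 -1.    ]
```

>>> drive_tool(plan=[0,0,-0.005,0,0,0,42,0,0,-0.009,0,0,0,42])

```text
clock: 17.95
position: [0.4834, 0.0087, 0.0354]
ee_rot: [0.787, -0.617, 0.001, -0.002]
contact_force: [0.3, 0.4, -8.7]
gripper_width: 0.509
```

```bash
python3 - <<'E'
from h import *
st()
E
```

```text
t 17.95 pos [0.4834 0.0087 0.0354] yaw -76.27 shift mm [0.5 0.8 3.4] rotvec None
F [ 0.28  0.44 -8.67] T [-0.05  -0.218 -0.042] w 43.46 j6 1.202
tilt z axis [ 0.0027  0.0017 -1.    ]
```

>>> drive_tool(plan=[0,0,-0.004,0,0,0,42,0,0,-0.008,0,0,0,42])

```text
clock: 18.15
position: [0.4834, 0.0087, 0.0354]
ee_rot: [0.789, -0.614, 0.001, -0.002]
contact_force: [1.3, 0.8, -8.1]
gripper_width: 0.511
```

```bash
python3 - <<'E'
from h import *
st()
E
```

```text
t 18.15 pos [0.4834 0.0087 0.0354] yaw -75.78 shift mm [0.5 0.8 3.4] rotvec None
F [ 1.26  0.8  -8.12] T [-0.115 -0.235 -0.102] w 43.63 j6 1.194
tilt z axis [ 0.0027  0.0017 -1.    ]
```

>>> drive_tool(plan=[0,0,-0.003,0,0,0,42,0,0,-0.006,0,0,0,42])

```text
clock: 18.35
position: [0.4834, 0.0087, 0.0354]
ee_rot: [0.791, -0.612, 0.001, -0.002]
contact_force: [2.4, -0.1, -7.8]
gripper_width: 0.508
```

```bash
python3 - <<'E'
from h import *
st()
p,d=env.snapshot('wrist'); im=p[:,:,::-1].copy(); crop(im,95,100,120,90,6,'pics/w19c.png')
E
```

```text
t 18.35 pos [0.4834 0.0087 0.0354] yaw -75.45 shift mm [0.5 0.9 3.4] rotvec None
F [ 2.39 -0.06 -7.75] T [-0.185 -0.227 -0.399] w 43.39 j6 1.188
tilt z axis [ 0.0028  0.0018 -1.    ]
```

View pics/w19c.png

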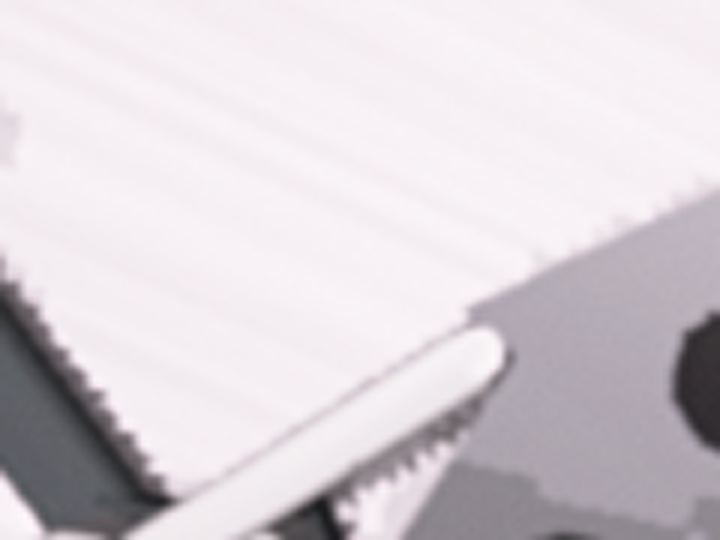

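>>> drive_tool(plan=[0,0,0.002,0,0,0,42,0,0,0.002,0,0,0,42])

```text
clock: 18.6
position: [0.4834, 0.0087, 0.0354]
ee_rot: [0.79, -0.613, 0.0, -0.002]
contact_force: [0.2, 0.1, -7.5]
gripper_width: 0.504
```

```bash
python3 - <<'E'
from h import *
st()
E
```

```text
t 18.6 pos [0.4834 0.0087 0.0354] yaw -75.57 shift mm [0.5 0.8 3.4] rotvec None
F [ 0.2   0.11 -7.49] T [-0.207 -0.278 -0.241] w 43.02 j6 1.19
tilt z axis [ 0.0027  0.0019 -1.    ]
```

Bearing lightly (about 2–3 N). Release and rise.

>>> drive_tool(plan=[0,0,0,0,0,0,50,0,0,0,0,0,0,62,0,0,0,0,0,0,75,0,0,0,0,0,0,78,0,0,0,0,0,-30,78])

```text
clock: 19.1
position: [0.4804, 0.0089, 0.0633]
ee_rot: [0.79, -0.613, -0.002, 0.0]
contact_force: [-0.4, 1.0, -0.5]
gripper_width: 0.911
```

>>> drive_tool(plan=[0,0,0,0,0,-40,78,0,0,0,0,0,-80,78,0,0,0,0,0,-80,78])

```text
clock: 19.4
position: [0.4849, 0.0082, 0.1483]
ee_rot: [0.79, -0.613, 0.002, -0.002]
contact_force: [0.7, -0.5, 0.2]
gripper_width: 0.914
```

```bash
python3 - <<'E'
from h import *
st(); s=env.observe()
p,d=env.snapshot('wrist'); im=p[:,:,::-1].copy(); cv2.imwrite('pics/w20.png',im)
np.save('pics/w20d.npy',d)
for nm,q in dict(pin=np.r_[pin(0)[:2],.064],pin1=np.r_[pin(.1)[:2],.064],knob=[.483,.0085,.107],pointer=W(-88,0,39)).items(): print(nm,proj('wrist',q,s))
E
```

```text
t 19.4 pos [0.4849 0.0082 0.1483] yaw -75.56 shift mm [ -0.3   2.9 116.2] rotvec None
F [ 0.71 -0.47  0.19] T [-0.007  0.057  0.013] w 78.03 j6 1.19
tilt z axis [ 0.0061  0.0014 -1.    ]
pin (np.float64(122.09668136466948), np.float64(131.35530699468356))
pin1 (np.float64(118.0826623849415), np.float64(134.28839041993749))
knob (np.float64(274.32187441246367), np.float64(220.15778597755016))
pointer (np.float64(239.90301941370132), np.float64(267.69379324170126))
```

View pics/w20.png

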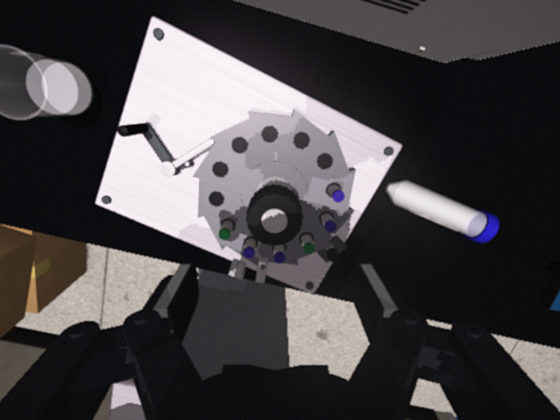

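>>> drive_tool(plan=[0,0,0,-50,0,-10,78,0,0,0,-100,0,-20,78,0,0,0,-150,0,-30,78,0,0,0,-150,0,-30,78])

```text
clock: 19.85
position: [0.4437, 0.1581, 0.176]
ee_rot: [0.792, -0.611, -0.0, -0.002]
contact_force: [0.0, -0.8, -0.3]
gripper_width: 0.91
```

```bash
python3 - <<'E'
from h import *
p,d=env.snapshot('top'); im=p[:,:,::-1].copy(); crop(im,190,140,160,120,5,'pics/top21.png'); cv2.imwrite('pics/top21f.png',im)
E
```

```text
(no output)
```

View pics/top21.png

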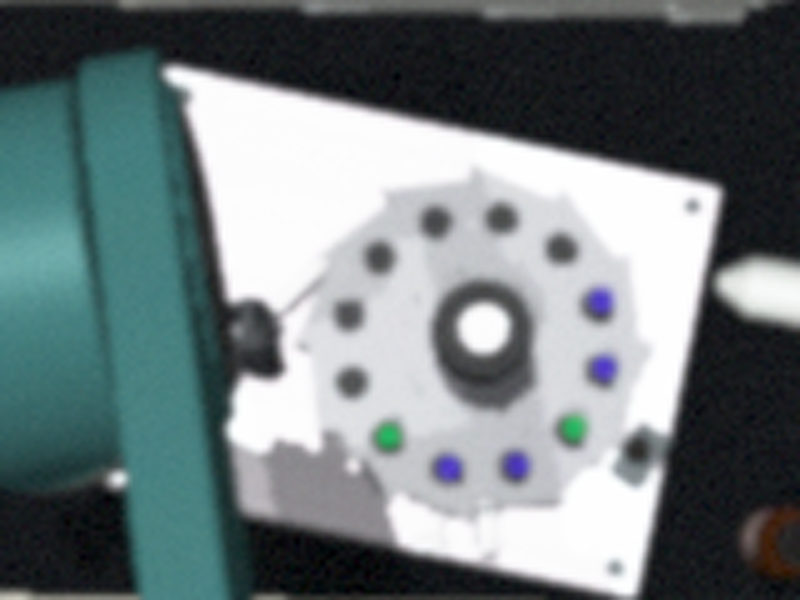

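```bash
python3 - <<'E'
from h import *
c=[]
for i,(u,v) in enumerate([(390,437),(449,469),(516,466),(573,428),(603,369),(600,303)]):
    w=atz('top',190+(u+.5)/5-.5,140+(v+.5)/5-.5,.056)[:2]; b=RM.T@(w-T0)*1e3
    a=np.arctan2(b[1],b[0]); cw=(np.pi-a+np.pi)%(2*np.pi)-np.pi
    c.append(cw+.28+i*np.pi/6)
print(np.round(c,3),np.mean(c)); s=env.observe(); print(s['clock'],s['position'],s['contact_force'],s['dq'].round(4))
E
```

```text
[0.798 0.813 0.828 0.825 0.829 0.829] 0.820257253307726
19.9 [0.44428654 0.15609526 0.17559991] [0.15081333 0.1523737  0.41244332] [-0.0664  0.0122  0.0079 -0.0322 -0.0091 -0.0385]
```

>>> drive_tool(plan=[0,0,0,0,0,0,78,0,0,0,0,0,0,78])

```text
clock: 20.1
position: [0.4438, 0.1551, 0.1746]
ee_rot: [0.792, -0.611, -0.001, -0.001]
contact_force: [-0.5, -0.4, 0.4]
gripper_width: 0.916
```

```bash
python3 - <<'E'
from cell import env
print(env.observe()['contact_force']); print(env.job_done())
E
```

```text
[-0.52539295 -0.42485566  0.38797716]
the job is handed in; nothing more can be done
None
```

I carried out every step and handed the job in at 20.1 s, but the stop was briefly pressed close to its 10 N limit.

**What I did**
- I swung the release lever to about 0.45 rad.
- I turned the knob back about 1.27 rad until the lug met the rubber stop.
- I pushed the lever home until it met its end stop at about 11 N.
- I turned the knob about 0.86 rad clockwise and eased it back until the tooth bore on the pawl. Then I released the knob and moved the arm clear.

**Last checks**
- **Carousel angle:** vial positions in the top camera gave 0.82 rad, within the 0.784–0.834 window. The same reading at the stop was 0.02 rad.
- **Pawl:** the wrist picture, taken before I released the knob, shows the pawl tip seated behind the tooth. The pawl carried about 4 N at most, and about 2–3 N when I let go.
- **Lever:** the pin was at its home position in the last wrist picture.
- **Arm:** it was touching nothing when I handed in.
- **Dropper, beaker and tube:** I noticed no shift in the pictures, but I did not measure them at the end.

**What disagreed or came close**
- **Stop force:** the knob torque briefly reached 0.88 N m, which is about 9 N on the stop. I eased it straight back to about 2 N. A higher peak between readings can't be ruled out.
- **Tool length:** the real fingertips sit about 38 mm behind the stated tool point. My first push passed over the lever pin without touching it, and I allowed for the offset from then on.

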